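# Dress the spray pallet: axle to the rail, masking plates pressed flush

### The arm

A 6-joint arm with a two-finger parallel gripper is mounted at the origin on the work surface. World frame = base frame: x ahead of the robot, y to its left, z up, the work surface at z = 0. Lengths are in m, angles in rad, forces in N, time in s.
With the tool pointing down it reaches from about 0.3 to 0.875 m from the base axis. Payload 6.4 kg.
Tool frame: the origin (TCP) lies midway between the tips of the shut fingers; the grasp point (between the pads) lies 19 mm behind it (manip.grasp_offset is the distance from the TCP to the grasp point, in m); x points along the fingers, z is the direction in which the jaws open and shut, and the axes are right-handed (so a half turn about x gives the same grasp; the last joint's range is limited). The gripper opens to 85 mm and grips with 20 to 120 N. Pads are 22 mm wide; open, the fingers measure 114 mm over their backs; the gripper's body (76 mm by 85 mm) begins 54 mm behind the grasp point. The pads swing forward as they close: fully open they stand 13 mm farther back than shut.
Start: joints at [-1.553, 0.181, 1.607, -0, 1.354, -0.206], TCP at [0.128, -0.561, 0.231] pointing down, gripper open.
Joint ranges: [-2.99, 2.99], [-0.89, 2.07], [0.3, 2.58], [-1.14, 4.28], [0, 2.63], [-3.12, 3.12]. Speed limits (rad/s): [2.57, 2.57, 3.01, 3.14, 3.14, 3.14].

### API

Orientations are given as a unit quaternion [x, y, z, w].
In Python, from plant import telemetry, vision, finish_job, manip gives the robot as it stands.
- The arm moves only by the tool drive_tool, never from a script. Its argument "moves" is a list of rows, each a list of 7 numbers: the shift along the tool's x, y, z in mm, then the turn, a rotation vector about the tool's x, y, z in rad, then the finger opening in mm, from 0 to 85.4. In form: [[x, y, z, rx, ry, rz, claw], ...]. A call has 1 to 5 rows; each row is the pose to reach, as a shift and turn from the pose measured when the call began, along the tool's axes at that moment; what a row does not reach only later rows make up. A row lasts 1/8 s, in which the tool goes at most 62.5 mm and 10.7 degrees, less where a joint would pass 70% of its speed; a pose out of reach is approached as far as the arm can. A call with a gripper value outside its range is refused whole. The fingers move at their own pace and stop on an object; "newtons" is the grip in N (left out, the last holds). Time passes only in rows, so rows that repeat a pose let the fingers close. It gives the time, the measured TCP pose, the force and the opening at its end, in the units of the state.
- telemetry.read_state(): the state, without advancing time (a new reading comes with each control period).
- vision.capture(name): name is "scene" or "top" or "wrist"; returns the picture (480x640x3 uint8, red, green, blue); there is no depth.
- vision.camera_params(name): a dict with "camera_matrix" (3x3 intrinsics, pixels), "rvec" (rotation vector, rad) and "tvec" (3), from world to camera coordinates, as OpenCV has them. Camera axes: x right, y down, z forward; pixel columns grow to the right and rows downward; lengths in m; the calibration is good to about 2 mm. A picture is of the moment at which its call begins: read the wrist's pose just before it. camera_params takes no time and is no camera call; for the wrist camera it gives the pose at the moment of the call.
- finish_job(): hands the job in, once; it reports no verdict.
The state is a dict: "time": time; "qpos": joint angles; "qd": joint speeds; "effort": joint torques, N m; "tool_pos": TCP position; "ee_rot": TCP orientation; "force": force on the tool from outside, world axes, zero at the start; "torque": the same for the moment, N m; "gripper_width": finger opening in m.
Only numpy, scipy, OpenCV 4.12 (cv2) and the standard library are available. Lean on these libraries where they do the work, as an engineer would, in place of code of your own. Each camera call takes 0.05 s, during which the arm holds its last target.

### The job

Get the blue spray pallet ready for the booth: first square the loose steel axle up so that it lies on the deck flat against the rail along its whole length, then put every yellow cover plate on the counter into a pocket of its own, rib up, and press it down firmly until it sits level and flush with the deck. There may be fewer plates than pockets, so some pockets may stay empty. Leave the other things on the counter where they are.

Things in the scene. Friction and masses are not known exactly. Their poses are not given: they have to be found in the camera images.
- pallet: Fixed pallet with a blue deck, 200 mm (x) by 330 mm (y), at any small yaw. Origin: centre of its underside, on the counter; z up. Its flat deck is 40 mm up. Along its far (+x) edge a dark rail runs parallel to its y, as long as the pallet, 22 mm higher than the deck; the rail's near face is at pallet x = +75 mm. Four pockets lie side by side in the deck before the rail.
- axle: Steel roller axle lying on the deck: square bar 20 x 20 mm, 200 mm long along its own y, plus a round stub 16 mm in diameter and 20 mm long at each end; 0.44 to 0.72 kg. Origin: middle of its underside. It starts over the pockets. Against the rail its centre line is at pallet x = +65 mm; anywhere along the rail will do.
- axle_end_a (a point): Point on the axle's centre line (10 mm above its underside) at its own y = +100 mm, the end of the square part.
- axle_end_b (a point): The same at its own y = -100 mm.
- plate1: Yellow masking cover plate, 80 mm (own x) by 60 mm (own y), 8 mm thick, with a black grip rib on top in the middle: 44 mm along x, 12 mm wide in y, rising 24 mm above the plate (its top is 32 mm above the underside). Origin: centre of the underside. 0.11 to 0.18 kg. May be absent.
- plate2: Cover plate like plate1; may be absent.
- plate3: Cover plate like plate1; may be absent.
- plate4: Cover plate like plate1; may be absent.
- pocket1 (a point): Centre, at deck level, of a pocket 90 (pallet x) by 70 mm (y), open on top. Its floor is a white seat, first 1 to 3 mm below the deck, that slides straight down if pressed with about 12 N (a plate's weight does not move it) to a firm stop 8 mm below the deck, and stays there; a plate is then flush. Plate x lies along pallet x, either way round; any plate fits. Pockets: pallet x -40, y -120, -40, 40, 120 mm.
- pocket2 (a point): Like pocket1, pocket number 2 counted towards pallet +y.
- pocket3 (a point): Like pocket1, pocket number 3 counted towards pallet +y.
- pocket4 (a point): Like pocket1, pocket number 4 counted towards pallet +y.
- seat1 (a joint): How far the seat of pocket1 has been pressed down from its top position (1 mm below the deck), m; 0.007 = at its stop.
- seat2 (a joint): How far the seat of pocket2 has been pressed down from its top position (1 mm below the deck), m; 0.007 = at its stop.
- seat3 (a joint): How far the seat of pocket3 has been pressed down from its top position (1 mm below the deck), m; 0.007 = at its stop.
- seat4 (a joint): How far the seat of pocket4 has been pressed down from its top position (1 mm below the deck), m; 0.007 = at its stop.
- cap: Black plastic masking cap, 52 mm across, 26 mm tall, bystander.
- bearing: Beige ceramic bearing ring, 60 mm across, 16 mm tall, bystander.
- wingnut: Large brass wing nut, about 70 mm over the wings, bystander.
- tin: Orange paint tin, 76 mm across, 90 mm tall, bystander.
- brush: Brush, bystander.
- wrench: Wrench, bystander.
- bushing: Grey plastic bushing, 70 mm across, 50 mm tall, bystander.
Things that resemble listed ones, but are neither listed nor needed, are in the scene too. Leave any pink or red look-alike of the plate2 alone.

How it is judged:
On the way, in this order (a step that is already met when the one before it is completed fails the run):
1. the axle lies on the deck against the rail along its whole length (x of axle_end_a in the frame of pallet between 0.0615 and 0.07 m and x of axle_end_b in the frame of pallet between 0.0615 and 0.07 m and z of axle in the frame of pallet between 0.03 and 0.062 m and y of axle in the frame of pallet between -0.15 and 0.15 m), for 0.2 s.
2. every plate present is pressed down level and flush in a pocket (z of plate1 in the frame of pallet between 0.028 and 0.0345 m and angle between each of plate1, plate2, plate3, plate4's own z axis and vertical below 0.05 rad and x of plate1 in the frame of pallet between -0.055 and -0.025 m and y of plate1 in the frame of pallet between -0.14 and 0.14 m and z of plate2 in the frame of pallet between 0.028 and 0.0345 m and x of plate2 in the frame of pallet between -0.055 and -0.025 m and y of plate2 in the frame of pallet between -0.14 and 0.14 m and z of plate3 in the frame of pallet between 0.028 and 0.0345 m and x of plate3 in the frame of pallet between -0.055 and -0.025 m and y of plate3 in the frame of pallet between -0.14 and 0.14 m and z of plate4 in the frame of pallet between 0.028 and 0.0345 m and x of plate4 in the frame of pallet between -0.055 and -0.025 m and y of plate4 in the frame of pallet between -0.14 and 0.14 m), for 0.2 s.
At the end, for the whole second after the job is handed in: The axle lies at rest on the deck with both ends of its square part within 3.5 mm of the rail; every plate present lies at rest in a pocket, rib up, within 3 degrees of level and no more than 2.5 mm above flush with the deck (all of step 1 and all of step 2 and linear speed of each of axle, plate1, plate2, plate3, plate4 below 0.02 m/s); the robot touches nothing.
It fails at once if one of the other things on the counter is knocked away (more than 60 mm from where it stood) (distance of any of cap, bearing, wingnut, tin, brush, wrench, bushing from where it was at the start of the episode above 0.06 m).
Of plate1, plate2, plate3, plate4 only 3 to 4 are there at a start; the rules pass over those that are not, and their reading is None.
At some moment in a run one of plate1, plate2, plate3, plate4, axle may be knocked a few centimetres aside while the robot is not near it.
Once in a run the grip may slacken for a moment while it holds something.
It also fails if it takes over 210 s, if anything falls off the work surface, if the arm or the gripper's body presses on something with over 40 N, if the wrist force passes 120 N, or if a joint passes its speed limit or range.

## Working session

There is one attempt and no reset: what is moved stays moved. The work goes in short steps, Python scripts to look and compute and a tool call to move; the robot and the scene stay as the last step left them, time stands still between calls to the robot, and variables do not carry over. Pictures are saved under pics/ and viewed, and the job is handed in when it is done.

Besides the shell and the picture viewer there is one more tool, called after "Call:" as name([rows], argument=value, ...), one row to a line, values as JSON. drive_tool: Moves the arm, as the interface text tells. Its arguments: {"type":"object","properties":{"moves":{"type":"array"},"newtons":{"type":"number"}},"required":["moves"]}

```bash
ls; mkdir -p pics
python3 - <<'E'
from plant import telemetry, vision, manip
import cv2
print(telemetry.read_state()); print([a for a in dir(manip) if a[0]!='_'], manip.grasp_offset)
for n in ("scene","top","wrist"):
    p=vision.camera_params(n); print(n,p)
    cv2.imwrite(f"pics/a_{n}.png",vision.capture(n)[:,:,::-1])
E
```

```text
pics
{'time': 0.0, 'qpos': array([-1.55333111e+00,  1.81507368e-01,  1.60801086e+00,  3.96723680e-06,
        1.35382514e+00, -2.06321323e-01]), 'qd': array([-2.10077235e-05,  1.55415937e-03,  6.69489863e-04,  1.01474526e-03,
       -8.36680485e-04,  6.04779122e-04]), 'effort': array([ 2.18721267e-03, -4.44861138e+01, -3.51343274e+01, -2.66989318e-04,
        8.69856711e-03,  1.49880321e-05]), 'tool_pos': array([ 0.12760228, -0.56008951,  0.23040172]), 'ee_rot': array([ 0.44152121,  0.55309621, -0.44056547,  0.5523094 ]), 'force': array([-0.24564666, -0.39274184, -0.20054687]), 'torque': array([-0.04054648, -0.00110748,  0.01620458]), 'gripper_width': 0.08531885928564924}
['MotionError', 'grasp_offset'] 0.0187
scene {'camera_matrix': array([[609.15169566,   0.        , 325.83951575],
       [  0.        , 609.15169566, 237.40811608],
       [  0.        ,   0.        ,   1.        ]]), 'rvec': array([ 1.34582645,  1.97002747, -1.03112356]), 'tvec': array([ 0.23916261, -0.21075308,  1.87494294])}
top {'camera_matrix': array([[474.87916625,   0.        , 314.4043735 ],
       [  0.        , 474.87916625, 242.21130758],
       [  0.        ,   0.        ,   1.        ]]), 'rvec': array([ 2.14514586, -2.18477761,  0.13381784]), 'tvec': array([-0.06986489,  0.53562745,  1.120263  ])}
wrist {'camera_matrix': array([[362.6681761 ,   0.        , 317.30216957],
       [  0.        , 362.6681761 , 237.09206202],
       [  0.        ,   0.        ,   1.        ]]), 'rvec': array([-2.267329  ,  1.80680741,  0.27226886]), 'tvec': array([-0.57326983, -0.03941363,  0.37970201])}
```

View pics/a_top.png

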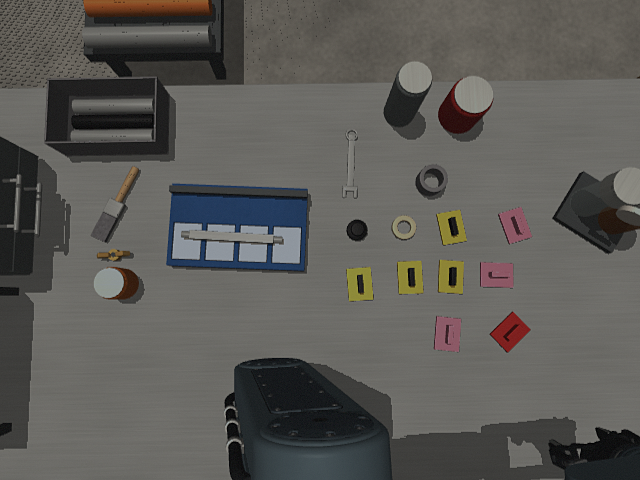

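View pics/a_scene.png

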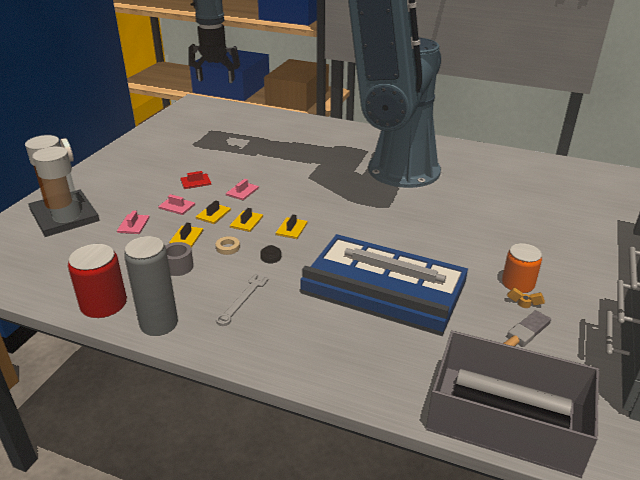

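View pics/a_wrist.png

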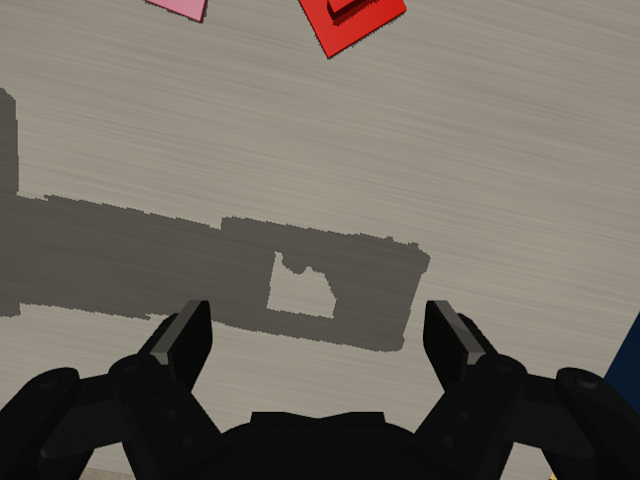

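The top view shows four yellow plates at about px (360,284), (411,277), (452,277) and (452,227). The pallet is near (237,228), with the axle over its pockets at (232,237).

```bash
cat > h.py <<'E'
import numpy as np, cv2
from scipy.spatial.transform import Rotation as R
from plant import telemetry, vision, manip
def cam(n):
    p=vision.camera_params(n); return p["camera_matrix"],p["rvec"],p["tvec"]
def shot(n,name=None):
    c=cam(n); im=vision.capture(n)
    if name: cv2.imwrite(f"pics/{name}.png",im[:,:,::-1])
    return im,c
def back(c,uv,z):
    K,r,t=c; Rm=cv2.Rodrigues(r)[0]; uv=np.atleast_2d(np.array(uv,float))
    d=(np.linalg.inv(K)@np.c_[uv,np.ones(len(uv))].T).T@Rm; o=-Rm.T@t
    return o+d*((z-o[2])/d[:,2])[:,None]
def proj(c,P):
    return cv2.projectPoints(np.atleast_2d(np.array(P,float)),c[1],c[2],c[0],None)[0][:,0]
def tri(c1,u1,c2,u2):
    P=[c[0]@np.c_[cv2.Rodrigues(c[1])[0],c[2]] for c in (c1,c2)]
    X=cv2.triangulatePoints(P[0],P[1],np.array(u1,float).reshape(2,1),np.array(u2,float).reshape(2,1)); return (X[:3]/X[3]).ravel()
def yellow(im):
    h=cv2.cvtColor(im,cv2.COLOR_RGB2HSV); return cv2.inRange(h,(22,130,80),(35,255,255))
def blue(im):
    h=cv2.cvtColor(im,cv2.COLOR_RGB2HSV); return cv2.inRange(h,(100,120,40),(125,255,255))
def blobs(m,amin):
    cs,_=cv2.findContours(m,cv2.RETR_EXTERNAL,cv2.CHAIN_APPROX_NONE)
    return [c for c in cs if cv2.contourArea(c)>amin]
def tool():
    s=telemetry.read_state(); return s["tool_pos"],R.from_quat(s["ee_rot"]).as_matrix(),s
def go(target,yaw):
    """shift mm in tool axes and rotvec to reach TCP target pointing down with jaw axis (tool z) at world yaw (mod pi)"""
    p,M,s=tool()
    x=np.array([0,0,-1.]); 
    best=None
    for k in (0,np.pi):
        z=np.array([np.cos(yaw+k),np.sin(yaw+k),0]); y=np.cross(z,x)
        T=np.c_[x,y,z]; rv=R.from_matrix(M.T@T).as_rotvec()
        if best is None or np.linalg.norm(rv)<np.linalg.norm(best): best=rv
    d=M.T@(np.array(target)-p)*1000
    print("tcp",p.round(4),"jawyaw",np.arctan2(M[1,2],M[0,2]).round(3),"q6",s["qpos"][5].round(2),"F",s["force"].round(1),"w",round(s["gripper_width"],4),"t",round(s["time"],2))
    print("shift",d.round(1),"rot",best.round(3))
E
python3 - <<'E'
from h import *
im=cv2.imread("pics/a_top.png")[:,:,::-1].copy(); c=cam("top")
print("campos",-cv2.Rodrigues(c[1])[0].T@c[2])
for b in blobs(yellow(im),150):
    X=back(c,b[:,0,:],0.008)[:,:2].astype(np.float32)*1000
    print("plate",cv2.minAreaRect(X))
m=blue(im); m[:, 320:]=0; m[:150]=0; m[300:]=0
b=max(blobs(m,1000),key=cv2.contourArea)
h=cv2.convexHull(b); a=cv2.approxPolyDP(h,4,True)[:,0]; print(a, back(c,a,0.04).round(3).tolist())
cv2.imwrite("pics/b.png",cv2.resize(im[170:290,150:330,::-1],None,fx=4,fy=4,interpolation=cv2.INTER_CUBIC))
E
```

```text
campos [ 0.40096533 -0.06993562  1.17520334]
plate ((432.680908203125, -188.15672302246094), (79.02717590332031, 59.39635467529297), 3.3475747108459473)
plate ((446.7374267578125, -312.57830810546875), (79.26367950439453, 59.73563766479492), 0.6374728679656982)
plate ((446.8428955078125, -413.2409973144531), (59.46916961669922, 79.07386016845703), 84.69996643066406)
plate ((569.25, -421.0790100097656), (79.55329895019531, 59.14458465576172), 9.353828430175781)
[[306 199]
 [303 270]
 [166 263]
 [172 193]] [[0.639, -0.061, 0.04], [0.467, -0.051, 0.04], [0.49, 0.276, 0.04], [0.66, 0.264, 0.04]]
```

View pics/b.png

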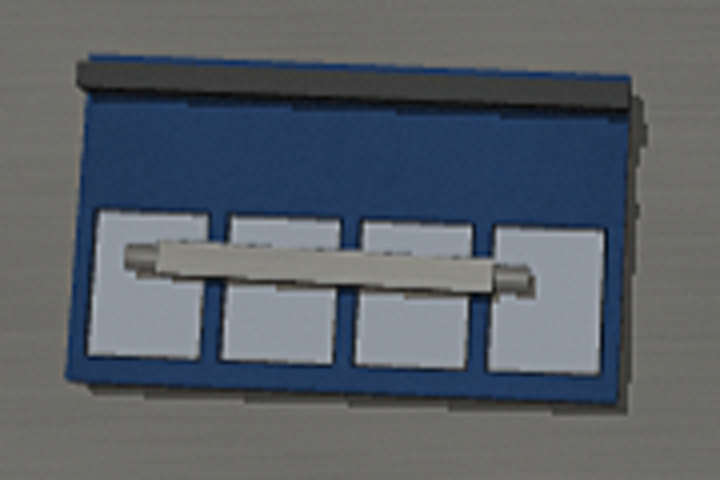

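Run:
```python
from h import *
c=cam("wrist"); Rm=cv2.Rodrigues(c[1])[0]; p,M,s=tool(); o=-Rm.T@c[2]
print("cam in tool",(M.T@(o-p)).round(4),"fwd in tool",(M.T@Rm[2]).round(3), "imx",(M.T@Rm[0]).round(2)); print(M.round(2))
go([0.48,0.10,0.30],1.50)
```

```text
cam in tool [-0.1428  0.0735 -0.0006] fwd in tool [ 0.956 -0.292 -0.001] imx [0. 0. 1.]
[[-0.    0.98  0.22]
 [ 0.    0.22 -0.98]
 [-1.    0.   -0.  ]]
tcp [ 0.1276 -0.5602  0.2306] jawyaw -1.347 q6 -0.21 F [-1.   0.6  0.6] w 0.0851 t 0.15
shift [ -68.5  490.1 -565.7] rot [ 0.295 -0.001 -0.   ]
```

Call:
drive_tool([
  [-68, 490, -566, 0, 0, 0, 85],
  [-68, 490, -566, 0, 0, 0, 85],
  [-68, 490, -566, 0, 0, 0, 85],
  [-68, 490, -566, 0, 0, 0, 85],
  [-68, 490, -566, 0, 0, 0, 85],
])

```text
time: 0.78
tool_pos: [0.2744, -0.2841, 0.2596]
ee_rot: [0.442, 0.553, -0.441, 0.552]
force: [2.0, -0.3, 0.1]
gripper_width: 0.0847
```

```bash
python3 -c "
from h import *
go([0.48,0.10,0.30],1.50)"
```

```text
tcp [ 0.2744 -0.2841  0.2596] jawyaw -1.348 q6 0.24 F [ 2.  -0.3  0.1] w 0.0847 t 0.78
shift [ -39.8  285.4 -329.2] rot [ 0.294 -0.001 -0.   ]
```

Call:
drive_tool([
  [-40, 285, -329, 0, 0, 0, 85],
  [-40, 285, -329, 0, 0, 0, 85],
  [-40, 285, -329, 0.1, 0, 0, 85],
  [-40, 285, -329, 0.2, 0, 0, 85],
  [-40, 285, -329, 0.294, 0, 0, 85],
])

```text
time: 1.4
tool_pos: [0.4209, -0.0093, 0.2889]
ee_rot: [0.519, 0.481, -0.518, 0.481]
force: [0.1, -0.5, 1.0]
gripper_width: 0.0849
```

```bash
python3 -c "
from h import *
go([0.48,0.10,0.30],1.50)"
```

```text
tcp [ 0.4209 -0.0093  0.2889] jawyaw -1.645 q6 1.34 F [ 0.1 -0.5  1. ] w 0.0849 t 1.4
shift [ -10.9   50.9 -113.4] rot [-0.003 -0.001 -0.001]
```

Call:
drive_tool([
  [-11, 51, -113, 0, 0, 0, 85],
  [-11, 51, -113, 0, 0, 0, 85],
  [-11, 51, -113, 0, 0, 0, 85],
  [-11, 51, -113, 0, 0, 0, 85],
])

```text
time: 1.9
tool_pos: [0.4796, 0.0996, 0.2995]
ee_rot: [0.518, 0.482, -0.518, 0.481]
force: [-0.7, -0.0, 0.1]
gripper_width: 0.0848
```

```bash
python3 -c "
from h import *
go([0.48,0.10,0.30],1.50)
shot('wrist','c1')"
```

```text
tcp [0.4796 0.0996 0.2995] jawyaw -1.644 q6 1.61 F [-0.7 -0.   0.1] w 0.0848 t 1.9
shift [-0.5  0.3 -0.4] rot [-0.002 -0.     0.   ]
```

View pics/c1.png

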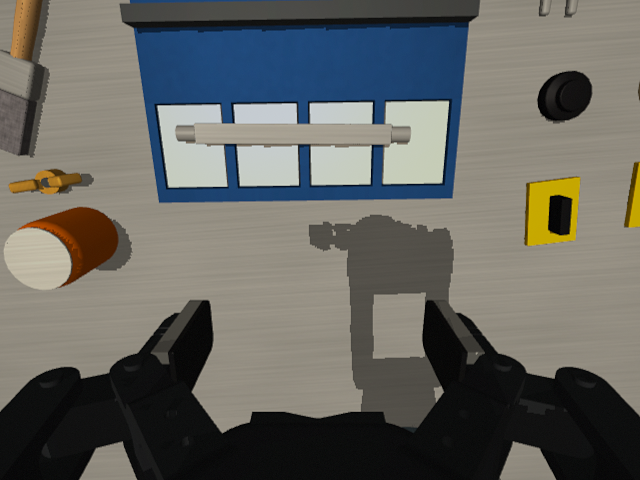

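The wrist view shows four white pockets at rows 100–187, the rail at row ~12, and the axle from (177,133) to (410,134). The tin is at lower left.

```bash
cat >> h.py <<'E'
def whites(im,roi,amin,thr=150):
    h=cv2.cvtColor(im,cv2.COLOR_RGB2HSV); m=cv2.inRange(h,(0,0,thr),(180,40,255)); z=np.zeros_like(m); x0,y0,x1,y1=roi; z[y0:y1,x0:x1]=m[y0:y1,x0:x1]; return z
E
python3 - <<'E'
from h import *
im,c=shot("wrist"); 
# blue deck: pocket+axle hole = non-blue comps inside hull
m=blue(im); b=max(blobs(m,5000),key=cv2.contourArea)
pl=np.zeros_like(m); cv2.drawContours(pl,[b],-1,255,-1)
a=cv2.approxPolyDP(cv2.convexHull(b),3,True)[:,0]; print("hull",a.tolist(),back(c,a,0.04).round(4).tolist())
cv2.imwrite("pics/c2.png",cv2.resize(im[90:200,140:460,::-1],None,fx=2.5,fy=2.5,interpolation=cv2.INTER_CUBIC))
# edges along columns/rows: fit blue/nonblue transitions
def rowedge(cols,rows):  # transitions
    out=[]
    for u in cols:
        out.append([ (u,v) for v in rows if (m[v,u]>0)!=(m[v+1,u]>0)])
    return out
for u in (180,265,340,420): print(u,rowedge([u],range(20,230)))
for v in (115,170): print(v,[u for u in range(130,480) if (m[v,u]>0)!=(m[v,u+1]>0)])
E
```

```text
hull [[466, 22], [450, 197], [159, 202], [133, 28]] [[0.6398, -0.0586, 0.04], [0.4662, -0.0487, 0.04], [0.4845, 0.2781, 0.04], [0.6587, 0.2688, 0.04]]
180 [[(180, 26), (180, 103), (180, 188), (180, 201)]]
265 [[(265, 25), (265, 101), (265, 186), (265, 200)]]
340 [[(340, 23), (340, 100), (340, 185), (340, 199)]]
420 [[(420, 22), (420, 99), (420, 184), (420, 197)]]
115 [145, 155, 221, 231, 297, 307, 372, 382, 448, 458]
170 [153, 162, 226, 235, 298, 308, 370, 381, 443, 453]
```

View pics/c2.png

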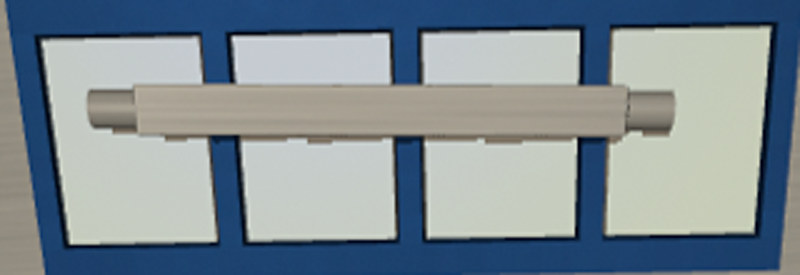

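```bash
cat >> h.py <<'E'
from scipy.optimize import least_squares
def pallet_fit(samples,c,freez=False):
    """samples: (u,v,axis,value) : pallet-frame coordinate on that axis (0 x,1 y) at deck level"""
    S=np.array(samples,float)
    def f(q):
        z=q[3] if freez else 0.04
        P=back(c,S[:,:2],z)[:,:2]-q[:2]; cs,sn=np.cos(q[2]),np.sin(q[2])
        L=np.c_[P@[cs,sn],P@[-sn,cs]]
        return (L[np.arange(len(S)),S[:,2].astype(int)]-S[:,3])*1000
    r=least_squares(f,[0.57,0.1,-0.05,0.04],loss="soft_l1",x_scale=[.1,.1,.1,.01]); return r.x,r.fun
E
python3 - <<'E'
from h import *
im,c=shot("wrist"); m=blue(im); S=[]
for u in list(range(172,212,5))+list(range(240,290,5))+list(range(315,365,5))+list(range(390,435,5)):
    t=[v+.5 for v in range(35,230) if (m[v,u]>0)!=(m[v+1,u]>0)]
    if len(t)>=3: S+=[(u,t[0],0,.005),(u,t[-2],0,-.085),(u,t[-1],0,-.1)]
for v in list(range(108,120,2))+list(range(150,180,3)):
    t=[u+.5 for u in range(130,480) if (m[v,u]>0)!=(m[v,u+1]>0)]
    ys=[.165,.155,.085,.075,.005,-.005,-.075,-.085,-.155,-.165]
    if len(t)==10: S+=[(a,v,1,y) for a,y in zip(t,ys)]
for fz in (0,1):
    q,r=pallet_fit(S,c,fz); print(len(S),q.round(4),np.abs(r).max().round(2),np.sqrt((r**2).mean()).round(2))
E
```

```text
271 [ 0.5748  0.1089 -0.0576  0.04  ] 1.49 0.68
271 [ 0.5746  0.1091 -0.0573  0.038 ] 1.15 0.51
```

Run:
```python
from h import *
c=cam("top"); A=back(c,[[189.5,234],[273.5,239]],.06); print(A.round(4), np.linalg.norm(A[0]-A[1]))
w=cam("wrist"); B=back(w,[[193.5,130.5],[391,130.5]],.06);print(B.round(4),np.linalg.norm(B[0]-B[1]))
print("heights by two views",tri(c,[189.5,234],w,[193.5,130.5])[2],tri(c,[273.5,239],w,[391,130.5])[2])
q=[.5748,.109,-.0576]; X=np.array([[np.cos(q[2]),np.sin(q[2])],[-np.sin(q[2]),np.cos(q[2])]])
for P in (A,B): print(((P[:,:2]-q[:2])@X.T).round(4))
```

```text
[[0.5558 0.2156 0.06  ]
 [0.5403 0.0172 0.06  ]] 0.199036858266958
[[0.5585 0.2188 0.06  ]
 [0.5435 0.0194 0.06  ]] 0.20002537737023715
heights by two views 0.05367167103545851 0.048854766679894
[[-0.0251  0.1053]
 [-0.0292 -0.0937]]
[[-0.0226  0.1087]
 [-0.0261 -0.0913]]
```

```bash
cat >> h.py <<'E'
Q=[.5748,.109,-.0576]
def pw(x,y): 
    c,s=np.cos(Q[2]),np.sin(Q[2]); return [Q[0]+c*x-s*y,Q[1]+s*x+c*y]
E
python3 - <<'E'
from h import *
print(pw(-.068,.007)); go(pw(-.068,.007)+[.10],np.pi/2+Q[2])
E
```

```text
[np.float64(0.5073157497389535), np.float64(0.1199030255757044)]
tcp [0.4797 0.0983 0.2999] jawyaw -1.647 q6 1.61 F [-0.2 -0.1  0.5] w 0.0847 t 2.05
shift [200.   25.7 -23.5] rot [-0.018 -0.001 -0.001]
```

Call:
drive_tool([
  [200, 26, -23.5, -0.018, 0, 0, 85],
  [200, 26, -23.5, -0.018, 0, 0, 85],
  [200, 26, -23.5, -0.018, 0, 0, 85],
  [200, 26, -23.5, -0.018, 0, 0, 85],
  [200, 26, -23.5, -0.018, 0, 0, 85],
])

```text
time: 2.68
tool_pos: [0.5076, 0.119, 0.1004]
ee_rot: [0.515, 0.485, -0.514, 0.485]
force: [-0.2, 0.3, 0.6]
gripper_width: 0.0849
```

```bash
python3 -c "
from h import *
shot('wrist','d1')
go(pw(-.068,.007)+[.036],np.pi/2+Q[2])"
```

```text
tcp [0.5088 0.1192 0.1019] jawyaw -1.63 q6 1.63 F [0.3 0.3 0.6] w 0.085 t 2.73
shift [65.9 -1.8 -0.6] rot [-0.001 -0.001 -0.003]
```

View pics/d1.png

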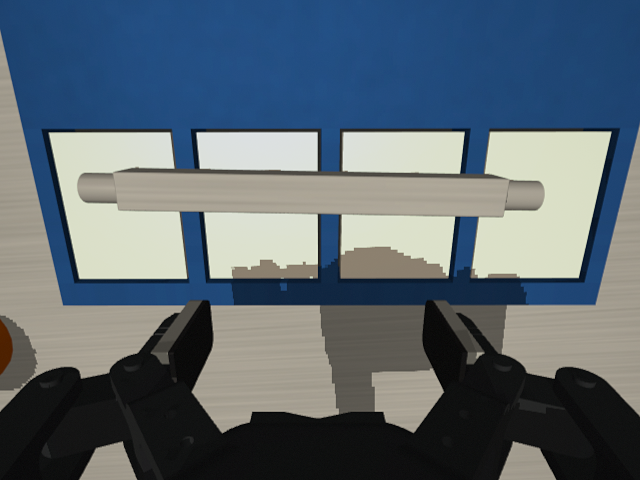

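Call:
drive_tool([
  [30, -2, 0, 0, 0, 0, 85],
  [50, -2, 0, 0, 0, 0, 85],
  [60, -2, 0, 0, 0, 0, 85],
  [65, -2, 0, 0, 0, 0, 85],
  [65, -2, 0, 0, 0, 0, 85],
])

```text
time: 3.35
tool_pos: [0.5078, 0.1193, 0.0378]
ee_rot: [0.516, 0.484, -0.513, 0.486]
force: [-0.4, -0.0, -0.3]
gripper_width: 0.0852
```

```bash
python3 -c "
from h import *
shot('wrist','d2');shot('scene','d3')
go(pw(-.0,.007)+[.036],np.pi/2+Q[2])"
```

```text
tcp [0.5078 0.1193 0.0378] jawyaw -1.63 q6 1.63 F [-0.4  0.2  0.2] w 0.085 t 3.45
shift [ 2.1 67.5 -0.6] rot [-0.001 -0.001 -0.005]
```

View pics/d2.png

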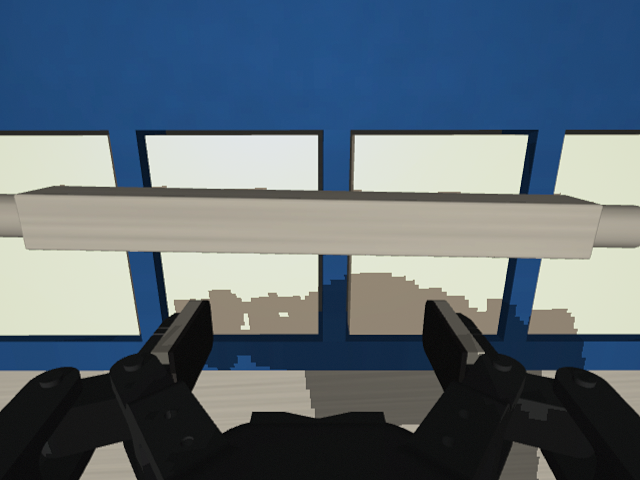

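View pics/d3.png

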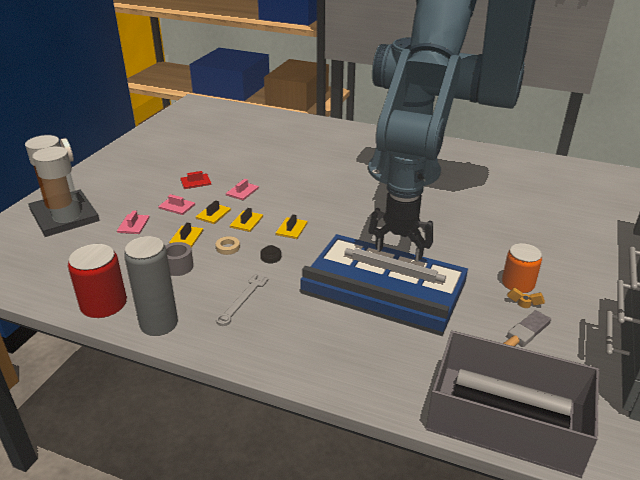

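Call:
drive_tool([
  [2, 15, 0, 0, 0, 0, 85],
  [2, 30, 0, 0, 0, 0, 85],
  [2, 45, 0, 0, 0, 0, 85],
  [2, 60, 0, 0, 0, 0, 85],
  [2, 75, 0, 0, 0, 0, 85],
])

```text
time: 4.08
tool_pos: [0.5825, 0.115, 0.0358]
ee_rot: [0.515, 0.485, -0.514, 0.485]
force: [-6.7, -0.6, 4.2]
gripper_width: 0.085
```

```bash
python3 -c "
from h import *
shot('wrist','d4')
go(pw(.044,.007)+[.036],np.pi/2+Q[2])"
```

```text
tcp [0.5852 0.1146 0.0364] jawyaw -1.63 q6 1.62 F [-1.3  0.6 -0.1] w 0.0845 t 4.12
shift [ 0.5 33.9 -0.9] rot [-0.002 -0.001 -0.005]
```

View pics/d4.png

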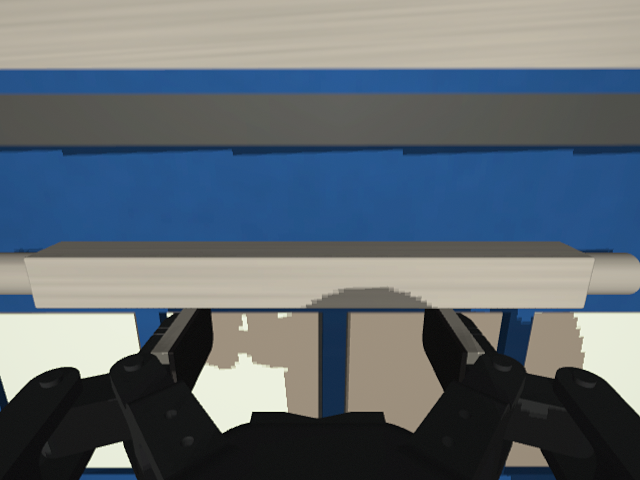

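The axle rests squarely against both fingers, and the rail face is ahead at row 147.

Call:
drive_tool([
  [0, 10, 0, 0, 0, 0, 85],
  [0, 18, 0, 0, 0, 0, 85],
  [0, 24, 0, 0, 0, 0, 85],
  [0, 28, 0, 0, 0, 0, 85],
  [0, 30, 0, 0, 0, 0, 85],
])

```text
time: 4.75
tool_pos: [0.6151, 0.1128, 0.0363]
ee_rot: [0.516, 0.484, -0.513, 0.486]
force: [-4.7, 0.2, -0.2]
gripper_width: 0.0852
```

```bash
python3 -c "
from h import *
shot('wrist','d5')
go(pw(.044,.007)+[.036],np.pi/2+Q[2])"
```

```text
tcp [0.6154 0.1128 0.0364] jawyaw -1.63 q6 1.62 F [-1.9  0.2 -1.6] w 0.0851 t 4.8
shift [ 0.4  3.7 -0.9] rot [-0.002 -0.001 -0.005]
```

View pics/d5.png

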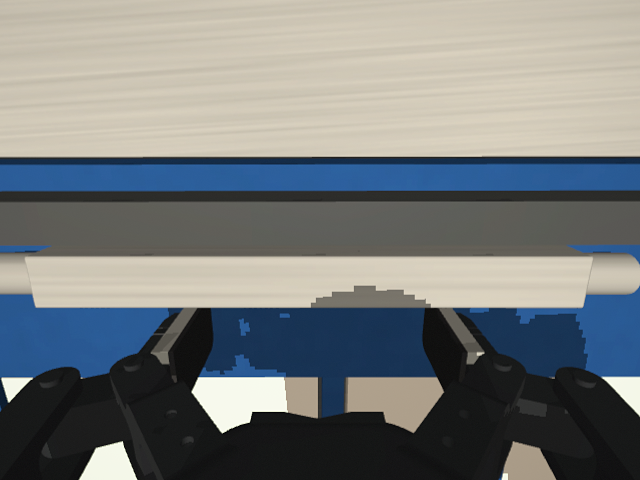

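Nearly there: a thin gap is left at the rail. I'll push until the force rises.

Call:
drive_tool([
  [0, 3, 0, 0, 0, 0, 85],
  [0, 5, 0, 0, 0, 0, 85],
  [0, 6, 0, 0, 0, 0, 85],
])

```text
time: 5.18
tool_pos: [0.62, 0.1125, 0.0359]
ee_rot: [0.515, 0.485, -0.514, 0.486]
force: [-8.3, -0.2, 0.7]
gripper_width: 0.0849
```

```bash
python3 -c "
from h import *
shot('wrist','d6')
go(pw(.044,.007)+[.036],np.pi/2+Q[2])"
```

```text
tcp [0.62   0.1125 0.0359] jawyaw -1.629 q6 1.62 F [-6.9  0.   0.8] w 0.0846 t 5.22
shift [-0.1 -0.9 -0.9] rot [-0.001 -0.    -0.002]
```

View pics/d6.png

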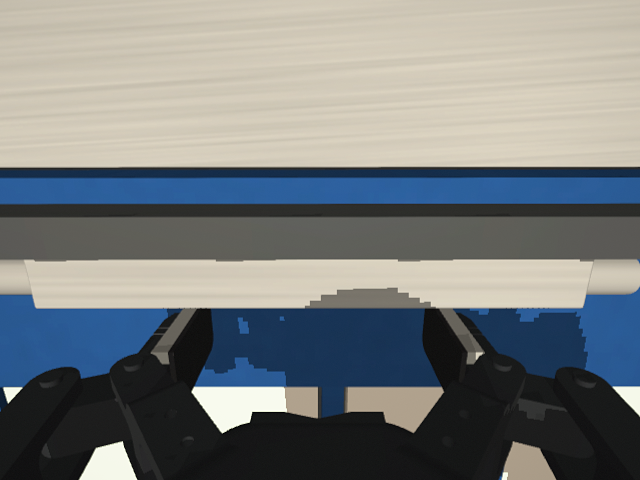

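Call:
drive_tool([
  [0, 2, 0, 0, 0, 0, 85],
  [0, 2, 0, 0, 0, 0, 85],
  [0, 2, 0, 0, 0, 0, 85],
])

```text
time: 5.6
tool_pos: [0.62, 0.1125, 0.0358]
ee_rot: [-0.514, -0.486, 0.515, -0.485]
force: [-12.1, 0.0, 5.8]
gripper_width: 0.0849
```

```bash
python3 -c "
from h import *
go(pw(.0,.007)+[.036],np.pi/2+Q[2])"
```

```text
tcp [0.62   0.1125 0.0358] jawyaw -1.629 q6 1.62 F [-12.1   0.    5.8] w 0.0849 t 5.6
shift [ -0.1 -44.9  -0.9] rot [-0.001 -0.     0.002]
```

Call:
drive_tool([
  [0, -20, 0, 0, 0, 0, 85],
  [-40, -60, 0, 0, 0, 0, 85],
  [-100, -110, 0, 0, 0, 0, 85],
  [-160, -130, 0, 0, 0, 0, 85],
  [-214, -130, 0, 0, 0, 0, 85],
])

```text
time: 6.22
tool_pos: [0.4906, 0.1201, 0.2465]
ee_rot: [0.514, 0.485, -0.514, 0.485]
force: [2.4, -0.6, -0.2]
gripper_width: 0.0849
```

```bash
python3 -c "
from h import *
shot('wrist','e1');shot('top','e2')
go([.42,-.2,.25],np.pi/2+Q[2])"
```

```text
tcp [0.4962 0.1202 0.2535] jawyaw -1.629 q6 1.63 F [ 0.8 -0.3  0.8] w 0.0849 t 6.33
shift [  2.2 -57.6 324.1] rot [-0.    -0.001 -0.016]
```

View pics/e1.png

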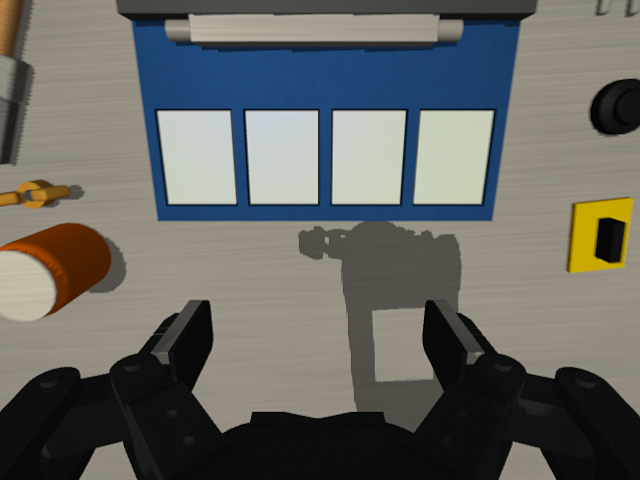

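View pics/e2.png

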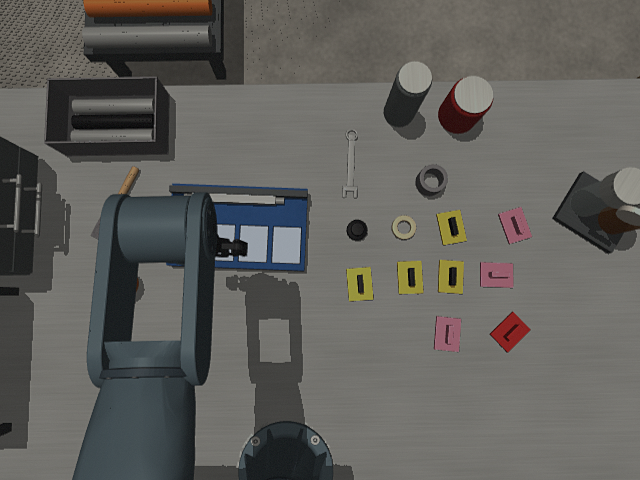

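The axle lies along the rail, and all four pockets are clear at rows 108–206. I'll refit the pallet from this view.

Run:
```python
from h import *
import time
im,c=shot("wrist"); im,c=shot("wrist"); m=blue(im); S=[]
for u in list(range(168,225,5))+list(range(255,310,5))+list(range(342,400,5))+list(range(425,485,5)):
    t=[v+.5 for v in range(60,240) if (m[v,u]>0)!=(m[v+1,u]>0)]
    if len(t)==3: S+=[(u,t[0],0,.005),(u,t[1],0,-.085),(u,t[2],0,-.1)]
for v in list(range(115,200,4)):
    t=[u+.5 for u in range(130,530) if (m[v,u]>0)!=(m[v,u+1]>0)]
    ys=[.165,.155,.085,.075,.005,-.005,-.075,-.085,-.155,-.165]
    if len(t)==10: S+=[(a,v,1,y) for a,y in zip(t,ys)]
for fz in (0,1):
    q,r=pallet_fit(S,c,fz); print(len(S),q.round(4),np.abs(r).max().round(2),np.sqrt((r**2).mean()).round(2))
go([.42,-.2,.25],np.pi/2+.05)
```

```text
298 [ 0.5745  0.109  -0.0562  0.04  ] 13.53 1.1
298 [ 0.5741  0.109  -0.0563  0.0381] 13.5 0.98
tcp [0.4932 0.12   0.2468] jawyaw -1.629 q6 1.63 F [-0.1  0.2 -1. ] w 0.0852 t 6.42
shift [ -3.6 -54.5 323.7] rot [-0.108 -0.    -0.005]
```

```bash
sed -i 's/^Q=.*/Q=[.5746,.109,-.057]/' h.py; python3 -c "
from h import *
go([.433,-.188,.20],np.pi/2+.058)"
```

```text
tcp [0.4932 0.12   0.2468] jawyaw -1.629 q6 1.63 F [-0.1  0.2 -1. ] w 0.0852 t 6.42
shift [ 46.5 -42.4 311. ] rot [-0.116 -0.    -0.005]
```

Call:
drive_tool([
  [46, -42, 311, 0, 0, 0, 45],
  [46, -42, 311, 0, 0, 0, 45],
  [46, -42, 311, -0.05, 0, 0, 45],
  [46, -42, 311, -0.116, 0, 0, 45],
  [46, -42, 311, -0.116, 0, 0, 45],
])

```text
time: 7.05
tool_pos: [0.4333, -0.186, 0.1994]
ee_rot: [0.486, 0.513, -0.484, 0.515]
force: [0.9, 0.7, 0.1]
gripper_width: 0.0455
```

```bash
python3 -c "
from h import *
shot('wrist','f1')
go([.433,-.188,.13],np.pi/2+.058)"
```

```text
tcp [ 0.4315 -0.1928  0.1985] jawyaw -1.518 q6 0.85 F [-0.9 -5.3  0.1] w 0.0452 t 7.1
shift [68.5  1.6 -4.9] rot [-0.005  0.003 -0.002]
```

View pics/f1.png

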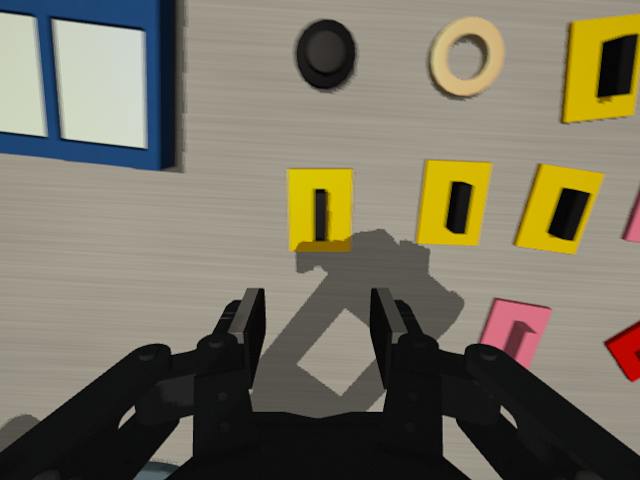

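Plate 1 is at (320,210), between the fingers, with its rib upright and aligned with the pads.

```bash
cat >> h.py <<'E'
def plates(im,c,amin=300,z=0.008):
    h=cv2.cvtColor(im,cv2.COLOR_RGB2HSV); m=cv2.inRange(h,(20,130,50),(35,255,255)); out=[]
    for b in blobs(m,amin):
        X=back(c,b[:,0,:],z)[:,:2].astype(np.float32)*1000
        (cx,cy),(w,hh),a=cv2.minAreaRect(X)
        if w<hh: a-=90
        cut=b[:,0,:].min()<2 or b[:,0,0].max()>637
        out.append((round(cx,1),round(cy,1),round(max(w,hh),1),round(min(w,hh),1),round(np.radians(a),3),"cut" if cut else ""))
    return out
E
python3 - <<'E'
from h import *
im,c=shot("wrist")
for z in (0.0,.008,.016): print(z,*plates(im,c,z=z),sep="\n")
im,c=shot("top")
print(*plates(im,c,150),sep="\n")
go([.433,-.188,.13],np.pi/2+.058)
E
```

```text
0.0
(430.0, -185.6, 81.5, 61.2, np.float64(0.059), '')
(444.2, -413.8, 81.5, 65.1, np.float64(-0.09), '')
(444.4, -312.0, 81.9, 62.9, np.float64(0.019), '')
(569.1, -421.7, 81.6, 65.3, np.float64(0.161), '')
0.008
(431.7, -185.6, 79.6, 59.7, np.float64(0.059), '')
(445.6, -408.5, 79.6, 63.6, np.float64(-0.09), '')
(445.8, -309.1, 80.0, 61.4, np.float64(0.019), '')
(567.5, -416.2, 79.7, 63.8, np.float64(0.161), '')
0.016
(433.5, -185.7, 77.7, 58.3, np.float64(0.059), '')
(447.0, -403.2, 77.7, 62.0, np.float64(-0.09), '')
(447.2, -306.2, 78.1, 59.9, np.float64(0.019), '')
(566.0, -410.8, 77.8, 62.3, np.float64(0.161), '')
(410.0, -190.1, 56.3, 34.0, np.float64(1.552), '')
(446.5, -413.0, 78.5, 60.0, np.float64(-0.09), '')
(569.1, -420.2, 79.5, 60.9, np.float64(0.161), '')
tcp [ 0.4328 -0.1867  0.1991] jawyaw -1.519 q6 0.86 F [0.8 0.8 0.3] w 0.0446 t 7.2
shift [69.1 -0.1  1.5] rot [-0.006 -0.001 -0.003]
```

```bash
python3 -c "
from h import *
go([.432,-.1865,.013],np.pi/2+.058)"
```

```text
tcp [ 0.4328 -0.1867  0.1991] jawyaw -1.519 q6 0.86 F [0.8 0.8 0.3] w 0.0446 t 7.2
shift [ 1.861e+02 -1.300e+00  1.000e-01] rot [-0.006 -0.001 -0.003]
```

Call:
drive_tool([
  [60, -1, 0, -0.006, 0, 0, 45],
  [110, -1, 0, -0.006, 0, 0, 45],
  [150, -1, 0, -0.006, 0, 0, 45],
  [175, -1, 0, -0.006, 0, 0, 45],
  [186, -1, 0, -0.006, 0, 0, 45],
])

```text
time: 7.82
tool_pos: [0.4314, -0.1841, 0.011]
ee_rot: [0.486, 0.516, -0.484, 0.514]
force: [-0.5, -0.1, 0.5]
gripper_width: 0.045
```

```bash
python3 -c "
from h import *
shot('wrist','f2')
go([.432,-.1865,.013],np.pi/2+.058)"
```

```text
tcp [ 0.4313 -0.1843  0.0108] jawyaw -1.512 q6 0.85 F [-1.4  0.2 -0.7] w 0.0449 t 7.88
shift [-2.2  0.5  2.2] rot [ 0.001 -0.004 -0.   ]
```

View pics/f2.png

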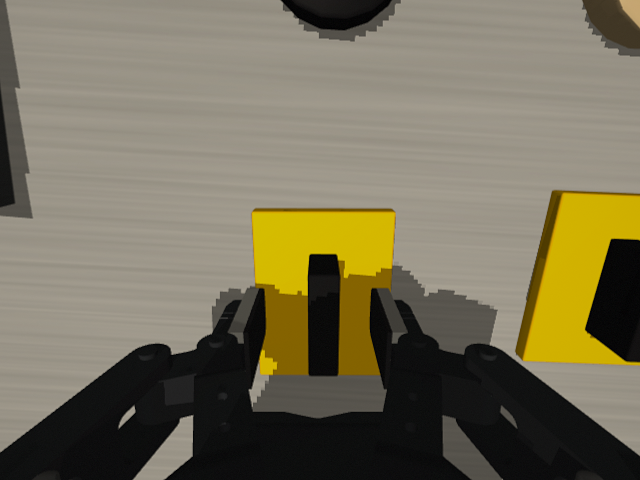

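The rib is between the pads (u 308–338). Closing.

Call:
drive_tool([
  [-2, 0, 2, 0, 0, 0, 5],
  [-2, 0, 2, 0, 0, 0, 5],
  [-2, 0, 2, 0, 0, 0, 5],
  [-2, 0, 2, 0, 0, 0, 5],
  [-2, 0, 2, 0, 0, 0, 5],
], newtons=70)

```text
time: 8.5
tool_pos: [0.4324, -0.1869, 0.014]
ee_rot: [0.486, 0.515, -0.484, 0.514]
force: [-0.6, 1.4, 7.0]
gripper_width: 0.01
```

```bash
python3 -c "
from h import *
go(pw(-.04,-.12)+[.20],np.pi/2+Q[2])"
```

```text
tcp [ 0.4324 -0.1869  0.014 ] jawyaw -1.512 q6 0.85 F [-0.6  1.4  7. ] w 0.01 t 8.5
shift [-185.3  106.1 -172.9] rot [ 0.116 -0.003 -0.002]
```

Call:
drive_tool([
  [-20, 0, 0, 0, 0, 0, 5],
  [-60, 0, 0, 0, 0, 0, 5],
  [-110, 0, 0, 0, 0, 0, 5],
  [-110, 50, -80, 0.05, 0, 0, 5],
  [-110, 106, -140, 0.116, 0, 0, 5],
])

```text
time: 9.12
tool_pos: [0.5003, -0.0819, 0.1259]
ee_rot: [0.517, 0.484, -0.514, 0.485]
force: [1.0, -1.4, -2.0]
gripper_width: 0.0105
```

```bash
python3 -c "
from h import *
shot('wrist','f3')
go(pw(-.04,-.12)+[.12],np.pi/2+Q[2])"
```

```text
tcp [ 0.5037 -0.0753  0.126 ] jawyaw -1.632 q6 1.24 F [-0.9  3.7  0.3] w 0.0106 t 9.18
shift [  6.5  19.9 -68.1] rot [-0.004 -0.006 -0.007]
```

View pics/f3.png

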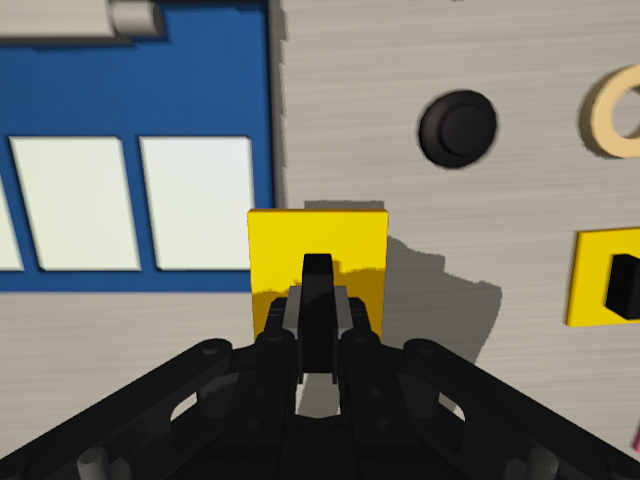

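The plate is held level at (318,270). Next I'll measure its offset in the grip.

```bash
cat >> h.py <<'E'
def held(dz=0.006):
    im,c=shot("wrist"); p,M,s=tool()
    h=cv2.cvtColor(im,cv2.COLOR_RGB2HSV); m=cv2.inRange(h,(20,130,50),(35,255,255)); m[:, :200]=0; m[:,440:]=0; m[:150]=0
    b=max(blobs(m,500),key=cv2.contourArea)[:,0,:]; r0=b[:,1].min()
    e=b[(b[:,1]>r0+12)&(b[:,1]<r0+75)]
    L=[e[e[:,1]==v] for v in range(r0+12,r0+75)]; 
    top=[(u,b[b[:,0]==u,1].min()) for u in range(int(b[:,0].min())+12,int(b[:,0].max())-11)]
    z=p[2]-dz
    T=(back(c,top,z)-p)@M; k=np.polyfit(T[:,2],T[:,1],1)
    S=(back(c,[(l[:,0].mean()*0+l[:,0].min(),l[0,1]) for l in L if len(l)]+[(l[:,0].max(),l[0,1]) for l in L if len(l)],z)-p)@M
    print("held: far edge y %.1f mm -> centre tool y %.1f; yaw %.3f; z range %.1f..%.1f"%(T[:,1].mean()*1e3,T[:,1].mean()*1e3-40,-k[0],S[:,2].min()*1e3,S[:,2].max()*1e3))
E
python3 -c "
from h import *
held()
go(pw(-.04,-.12)+[.12],np.pi/2+Q[2])"
```

```text
held: far edge y 41.8 mm -> centre tool y 1.8; yaw 0.005; z range -33.0..27.1
tcp [ 0.5018 -0.0779  0.1253] jawyaw -1.625 q6 1.23 F [ 0.5 -1.5 -2.3] w 0.0106 t 9.22
shift [  5.7  22.2 -70.6] rot [ 0.003 -0.004 -0.005]
```

```bash
python3 -c "
from h import *
go(pw(-.042,-.12)+[.085],np.pi/2+Q[2])"
```

```text
tcp [ 0.5018 -0.0779  0.1253] jawyaw -1.625 q6 1.23 F [ 0.5 -1.5 -2.3] w 0.0106 t 9.22
shift [ 40.7  20.  -70.5] rot [ 0.003 -0.004 -0.005]
```

Call:
drive_tool([
  [10, 10, -35, 0, 0, 0, 5],
  [30, 20, -60, 0, 0, 0, 5],
  [41, 20, -70, 0, 0, 0, 5],
  [41, 20, -70, 0, 0, 0, 5],
  [41, 20, -70, 0, 0, 0, 5],
])

```text
time: 9.85
tool_pos: [0.5259, -0.0099, 0.0852]
ee_rot: [0.516, 0.486, -0.511, 0.487]
force: [-0.3, 0.0, -1.9]
gripper_width: 0.01
```

```bash
python3 -c "
from h import *
shot('wrist','f4');held()
go(pw(-.042,-.12)+[.053],np.pi/2+Q[2])"
```

```text
held: far edge y 40.1 mm -> centre tool y 0.1; yaw -0.002; z range -30.2..29.5
tcp [ 0.5262 -0.0099  0.0855] jawyaw -1.626 q6 1.38 F [-0.4 -0.1 -2.1] w 0.0102 t 9.95
shift [32.5 -0.6 -1.4] rot [ 0.002 -0.004 -0.006]
```

View pics/f4.png

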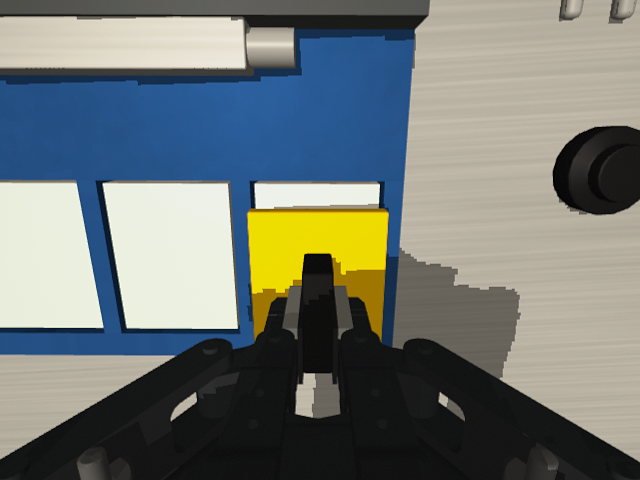

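```bash
python3 -c "
from h import *
go(pw(-.040,-.12)+[.052],np.pi/2+Q[2])"
```

```text
tcp [ 0.5262 -0.0099  0.0855] jawyaw -1.626 q6 1.38 F [-0.4 -0.1 -2.1] w 0.0102 t 9.95
shift [33.5  1.4 -1.4] rot [ 0.002 -0.004 -0.006]
```

Call:
drive_tool([
  [5, 1.5, -1.5, 0, 0, 0, 5],
  [15, 1.5, -1.5, 0, 0, 0, 5],
  [24, 1.5, -1.5, 0, 0, 0, 5],
  [30, 1.5, -1.5, 0, 0, 0, 5],
  [32, 1.5, -1.5, 0, 0, 0, 5],
])

```text
time: 10.58
tool_pos: [0.5275, -0.0083, 0.0527]
ee_rot: [0.516, 0.486, -0.511, 0.486]
force: [0.6, -0.2, -1.5]
gripper_width: 0.0102
```

```bash
python3 -c "
from h import *
shot('wrist','f5')
go(pw(-.040,-.12)+[.046],np.pi/2+Q[2])"
```

```text
tcp [ 0.5276 -0.0083  0.0528] jawyaw -1.626 q6 1.38 F [-0.5  1.1 -1.7] w 0.0107 t 10.62
shift [6.8 0.2 0.2] rot [ 0.002 -0.004 -0.005]
```

View pics/f5.png

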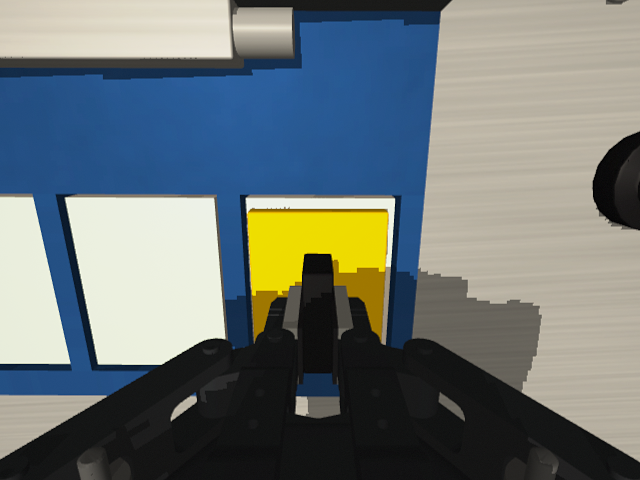

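The plate is over the pocket with a left gap of about 1 mm and a right gap of about 3.5 mm. I'll shift it a little right while pressing.

Call:
drive_tool([
  [0, 0, 1.3, 0, 0, 0, 5],
  [3, 0, 1.3, 0, 0, 0, 5],
  [5, 0, 1.3, 0, 0, 0, 5],
  [7, 0, 1.3, 0, 0, 0, 5],
  [7, 0, 1.3, 0, 0, 0, 5],
])

```text
time: 11.25
tool_pos: [0.5282, -0.0098, 0.0469]
ee_rot: [0.516, 0.485, -0.511, 0.487]
force: [-2.3, 0.0, 6.2]
gripper_width: 0.0105
```

Call:
drive_tool([
  [2, 0, 0, 0, 0, 0, 5],
  [4, 0, 0, 0, 0, 0, 5],
  [4, 0, 0, 0, 0, 0, 5],
])

```text
time: 11.62
tool_pos: [0.5283, -0.0098, 0.0457]
ee_rot: [0.515, 0.486, -0.511, 0.487]
force: [-11.9, 1.5, 25.9]
gripper_width: 0.011
```

Call:
drive_tool([
  [2, -1, 0, 0, 0, 0, 5],
  [3, -1, 0, 0, 0, 0, 5],
  [3, -1, 0, 0, 0, 0, 5],
])

```text
time: 12.0
tool_pos: [0.5283, -0.0099, 0.0458]
ee_rot: [0.516, 0.485, -0.511, 0.488]
force: [-9.7, 2.3, 24.5]
gripper_width: 0.0103
```

```bash
python3 -c "
from h import *
shot('wrist','f6')
go(pw(-.040,-.12)+[.046],np.pi/2+Q[2])"
```

```text
tcp [ 0.5283 -0.0098  0.0458] jawyaw -1.624 q6 1.38 F [-10.2   2.2  24.6] w 0.01 t 12.05
shift [-0.2 -0.5 -1.3] rot [ 0.003 -0.003 -0.007]
```

View pics/f6.png

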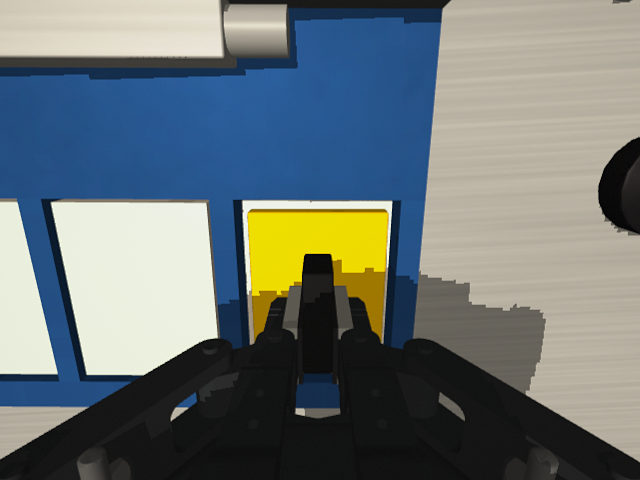

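Call:
drive_tool([
  [-2, 0, 0, 0, 0, 0, 40],
  [-2, 0, 0, 0, 0, 0, 40],
  [-2, 0, 0, 0, 0, 0, 40],
  [-20, 0, 0, 0, 0, 0, 40],
  [-70, 0, 0, 0, 0, 0, 40],
])

```text
time: 12.68
tool_pos: [0.5257, -0.0095, 0.1148]
ee_rot: [0.514, 0.487, -0.512, 0.486]
force: [1.3, 0.1, 0.2]
gripper_width: 0.04
```

```bash
python3 -c "
from h import *
shot('wrist','f7')
go([.447,-.312,.2],np.pi/2+.015)"
```

```text
tcp [ 0.531  -0.0106  0.1234] jawyaw -1.624 q6 1.38 F [ 5.3 -0.1  4.9] w 0.04 t 12.72
shift [-77.9 -66.8 305.3] rot [-0.068 -0.001 -0.014]
```

View pics/f7.png

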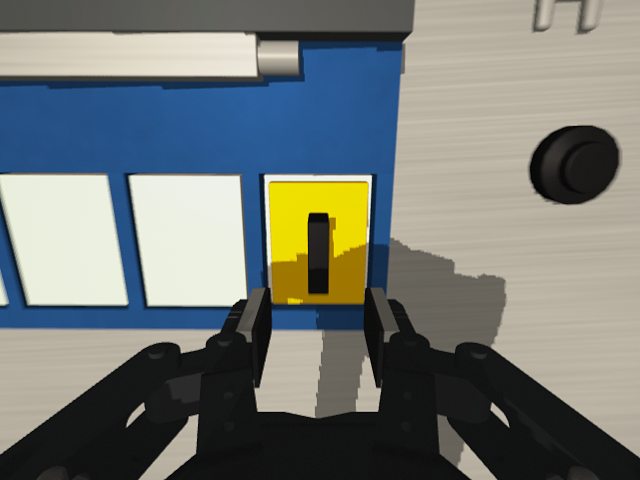

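Plate 1 sits in pocket 1 with a uniform margin. Next is plate 2.

Call:
drive_tool([
  [-40, -67, 305, 0, 0, 0, 45],
  [-40, -67, 305, 0, 0, 0, 45],
  [-40, -67, 305, -0.068, 0, 0, 45],
  [-40, -67, 305, -0.068, 0, 0, 45],
  [-40, -67, 305, -0.068, 0, 0, 45],
])

```text
time: 13.35
tool_pos: [0.4476, -0.3108, 0.1632]
ee_rot: [0.5, 0.5, -0.493, 0.508]
force: [0.3, -0.4, 0.4]
gripper_width: 0.0454
```

```bash
python3 -c "
from h import *
shot('wrist'); im,c=shot('wrist','g1')
print(*plates(im,c),sep='\n')
im,c=shot('top')
print(*plates(im,c,150),sep='\n')
go([.446,-.312,.013],np.pi/2+.015)"
```

```text
(445.8, -310.3, 79.9, 59.8, np.float64(0.018), '')
(445.7, -410.0, 80.0, 61.1, np.float64(-0.089), '')
(567.8, -417.7, 79.7, 61.4, np.float64(0.161), 'cut')
(470.3, -297.5, 81.0, 40.8, np.float64(-0.787), '')
(532.1, -10.3, 80.3, 60.9, np.float64(-0.055), '')
(578.4, -418.7, 60.9, 60.2, np.float64(-1.407), '')
tcp [ 0.4476 -0.3122  0.1633] jawyaw -1.561 q6 0.72 F [-0.2  1.5 -0.5] w 0.0449 t 13.5
shift [150.3  -4.   -0.5] rot [-0.005  0.002 -0.016]
```

View pics/g1.png

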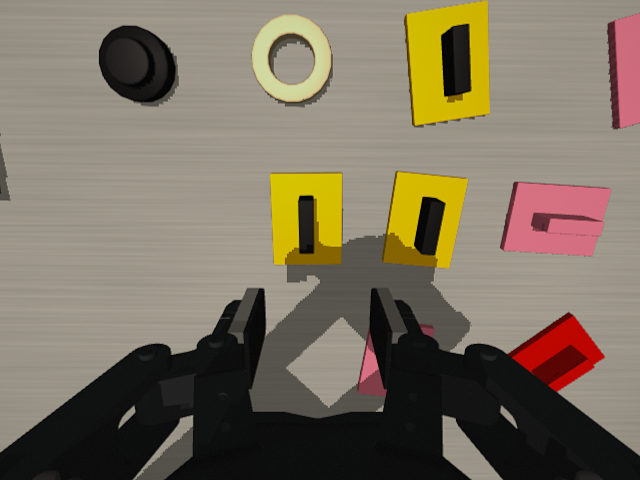

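Call:
drive_tool([
  [60, -2, -2, 0, 0, -0.016, 45],
  [105, -4, -2, 0, 0, -0.016, 45],
  [135, -4, -2, 0, 0, -0.016, 45],
  [150, -4, -2, 0, 0, -0.016, 45],
  [150, -4, -2, 0, 0, -0.016, 45],
])

```text
time: 14.12
tool_pos: [0.446, -0.3095, 0.0129]
ee_rot: [0.497, 0.503, -0.498, 0.503]
force: [0.4, 0.1, 1.3]
gripper_width: 0.0452
```

```bash
python3 -c "
from h import *
shot('wrist','g2')
go([.4458,-.3108,.0135],np.pi/2+.018)"
```

```text
tcp [ 0.4466 -0.3103  0.014 ] jawyaw -1.56 q6 0.74 F [-0.4 -0.4  0.6] w 0.0453 t 14.18
shift [ 0.5 -0.8  0.4] rot [-0.007  0.003 -0.   ]
```

View pics/g2.png

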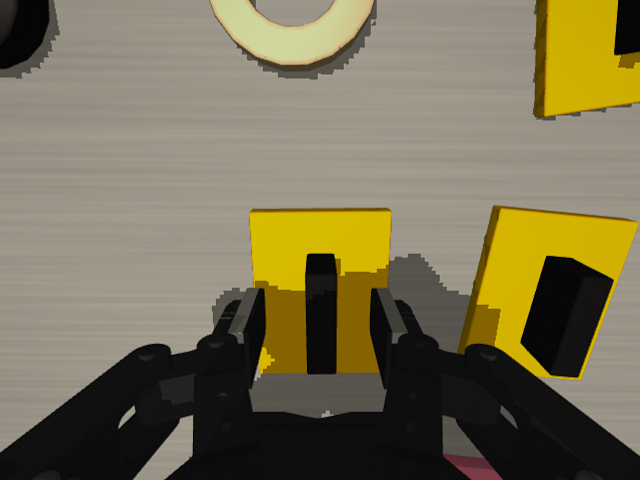

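The rib is centred between the pads. Closing, then lifting.

Call:
drive_tool([
  [0, 0, 0, 0, 0, 0, 5],
  [0, 0, 0, 0, 0, 0, 5],
  [0, 0, 0, 0, 0, 0, 5],
  [0, 0, 0, 0, 0, 0, 5],
], newtons=70)

```text
time: 14.68
tool_pos: [0.4476, -0.3112, 0.0156]
ee_rot: [0.497, 0.501, -0.498, 0.504]
force: [0.4, 0.6, 6.3]
gripper_width: 0.0103
```

```bash
python3 -c "
from h import *
go(pw(-.04,-.04)+[.12],np.pi/2+Q[2])"
```

```text
tcp [ 0.4476 -0.3112  0.0156] jawyaw -1.56 q6 0.74 F [0.4 0.6 6.3] w 0.0103 t 14.68
shift [-105.9   89.1 -381.2] rot [ 0.068  0.004 -0.003]
```

Call:
drive_tool([
  [-50, 0, 0, 0, 0, 0, 5],
  [-105, 0, 0, 0, 0, 0, 5],
  [-106, 20, -60, 0, 0, 0, 5],
  [-106, 40, -120, 0, 0, 0, 5],
  [-106, 50, -180, 0.03, 0, 0, 5],
])

```text
time: 15.3
tool_pos: [0.4961, -0.1288, 0.1217]
ee_rot: [-0.505, -0.492, 0.505, -0.497]
force: [1.3, 0.1, -1.4]
gripper_width: 0.0098
```

```bash
python3 -c "
from h import *
go(pw(-.04,-.04)+[.12],np.pi/2+Q[2])"
```

```text
tcp [ 0.4961 -0.1288  0.1217] jawyaw -1.592 q6 1.11 F [ 1.3  0.1 -1.4] w 0.0098 t 15.3
shift [   0.8   32.1 -200.9] rot [ 0.036  0.005 -0.004]
```

Call:
drive_tool([
  [1, 20, -60, 0.036, 0, 0, 5],
  [1, 32, -120, 0.036, 0, 0, 5],
  [1, 32, -180, 0.036, 0, 0, 5],
  [1, 32, -201, 0.036, 0, 0, 5],
  [1, 32, -201, 0.036, 0, 0, 5],
])

```text
time: 15.92
tool_pos: [0.532, 0.0731, 0.12]
ee_rot: [-0.513, -0.484, 0.513, -0.489]
force: [0.3, -0.1, -1.8]
gripper_width: 0.0101
```

```bash
python3 -c "
from h import *
im,c=shot('wrist','g3');held()
go(pw(-.04,-.04)+[.085],np.pi/2+Q[2])"
```

```text
held: far edge y 39.5 mm -> centre tool y -0.5; yaw -0.009; z range -31.0..28.2
tcp [0.5323 0.071  0.12  ] jawyaw -1.628 q6 1.54 F [-0.1 -0.4 -2.1] w 0.0101 t 16.02
shift [35.  -0.1 -0.5] rot [ 0.     0.005 -0.005]
```

View pics/g3.png

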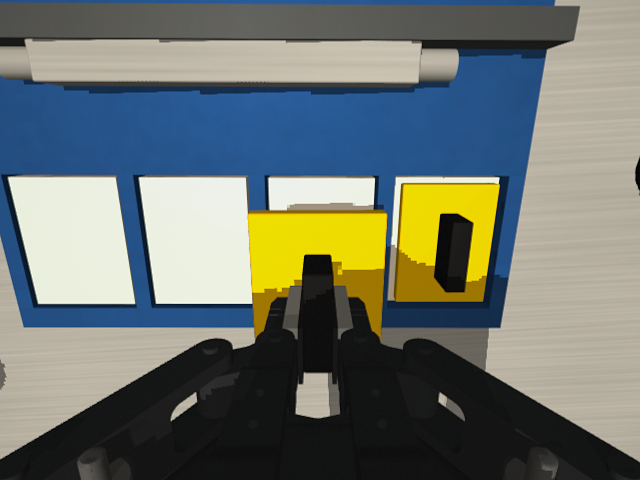

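Call:
drive_tool([
  [15, 1, 0.5, 0, 0, 0, 5],
  [35, 1, 0.5, 0, 0, 0, 5],
  [50, 1, 0.5, 0, 0, 0, 5],
  [60, 1, 0.5, 0, 0, 0, 5],
  [64, 1, 0.5, 0, 0, 0, 5],
])

```text
time: 16.65
tool_pos: [0.5332, 0.0698, 0.0551]
ee_rot: [-0.514, -0.483, 0.515, -0.488]
force: [1.2, -1.0, -0.9]
gripper_width: 0.01
```

```bash
python3 -c "
from h import *
im,c=shot('wrist','g4')
go(pw(-.04,-.04)+[.047],np.pi/2+Q[2])"
```

```text
tcp [0.5333 0.0699 0.0552] jawyaw -1.628 q6 1.54 F [-0.  -0.2 -1.5] w 0.01 t 16.7
shift [ 8.2 -1.  -1.4] rot [-0.     0.005 -0.004]
```

View pics/g4.png

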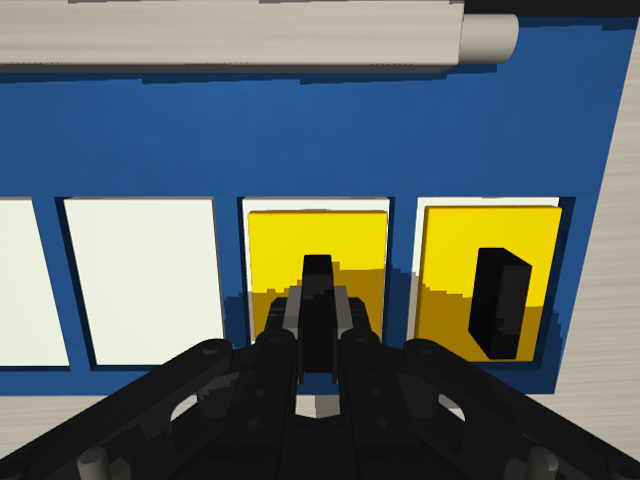

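Call:
drive_tool([
  [3, 0, 0, 0, 0, 0, 5],
  [6, 0, 0, 0, 0, 0, 5],
  [9, 0, 0, 0, 0, 0, 5],
  [11, 0, 0, 0, 0, 0, 5],
  [13, 0, 0, 0, 0, 0, 5],
])

```text
time: 17.32
tool_pos: [0.5343, 0.0698, 0.0473]
ee_rot: [-0.513, -0.483, 0.514, -0.488]
force: [-23.4, -0.4, 55.6]
gripper_width: 0.0101
```

Call:
drive_tool([
  [-4, 0, 0, 0, 0, 0, 40],
  [-3, 0, 0, 0, 0, 0, 40],
  [-3, 0, 0, 0, 0, 0, 40],
  [-20, 0, 0, 0, 0, 0, 40],
  [-75, 0, 0, 0, 0, 0, 40],
])

```text
time: 17.95
tool_pos: [0.5313, 0.0704, 0.1205]
ee_rot: [-0.512, -0.485, 0.516, -0.486]
force: [1.0, 0.3, 0.4]
gripper_width: 0.0404
```

```bash
python3 -c "
from h import *
im,c=shot('wrist','g5')
go([.446,-.411,.12],np.pi/2-.09)"
```

```text
tcp [0.5373 0.0703 0.1302] jawyaw -1.627 q6 1.54 F [5.2 0.9 4.9] w 0.0399 t 18.0
shift [ 12.5 -64.5 485.6] rot [ 0.034  0.006 -0.012]
```

View pics/g5.png

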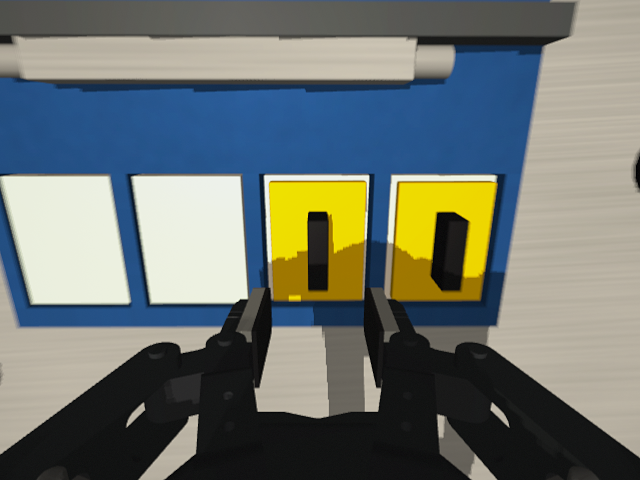

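Plates 1 and 2 are both seated. On to plate 3.

Call:
drive_tool([
  [-25, -64, 486, 0.034, 0, -0.01, 45],
  [-25, -64, 486, 0.034, 0, -0.01, 45],
  [-25, -64, 486, 0.034, 0, -0.01, 45],
  [-25, -64, 486, 0.034, 0, -0.01, 45],
  [-25, -64, 486, 0.034, 0, -0.01, 45],
])

```text
time: 18.62
tool_pos: [0.4777, -0.2385, 0.1459]
ee_rot: [-0.521, -0.475, 0.523, -0.48]
force: [1.1, 0.6, 0.4]
gripper_width: 0.045
```

```bash
python3 -c "
from h import *
go([.446,-.411,.15],np.pi/2-.09)"
```

```text
tcp [ 0.4777 -0.2385  0.1459] jawyaw -1.661 q6 0.98 F [1.1 0.6 0.4] w 0.045 t 18.62
shift [ -3.  -16.1 174.7] rot [ 0.     0.007 -0.003]
```

Call:
drive_tool([
  [-3, -16, 174, 0, 0, 0, 45],
  [-3, -16, 174, 0, 0, 0, 45],
  [-3, -16, 174, 0, 0, 0, 45],
  [-3, -16, 174, 0, 0, 0, 45],
])

```text
time: 19.12
tool_pos: [0.4451, -0.4145, 0.151]
ee_rot: [-0.522, -0.472, 0.524, -0.479]
force: [-0.2, 0.4, 0.3]
gripper_width: 0.0448
```

```bash
python3 -c "
from h import *
shot('wrist'); im,c=shot('wrist','k1')
print(*plates(im,c),sep='\n')
im,c=shot('top','k2')
print(*plates(im,c,150),sep='\n')
go([.446,-.411,.0135],np.pi/2-.09)"
```

```text
(445.5, -410.7, 80.3, 59.8, np.float64(-0.087), '')
(567.8, -418.6, 79.7, 59.7, np.float64(0.162), 'cut')
(447.2, -412.3, 77.3, 60.6, np.float64(-0.09), '')
(532.1, -10.3, 80.3, 61.0, np.float64(-0.055), '')
(532.2, 72.6, 80.3, 60.6, np.float64(-0.056), '')
(569.0, -420.3, 79.3, 60.9, np.float64(0.163), '')
tcp [ 0.4462 -0.4095  0.1501] jawyaw -1.661 q6 0.72 F [-0.1  0.6 -0.4] w 0.0452 t 19.27
shift [136.6  -0.5   0.7] rot [ 0.     0.006 -0.003]
```

View pics/k1.png

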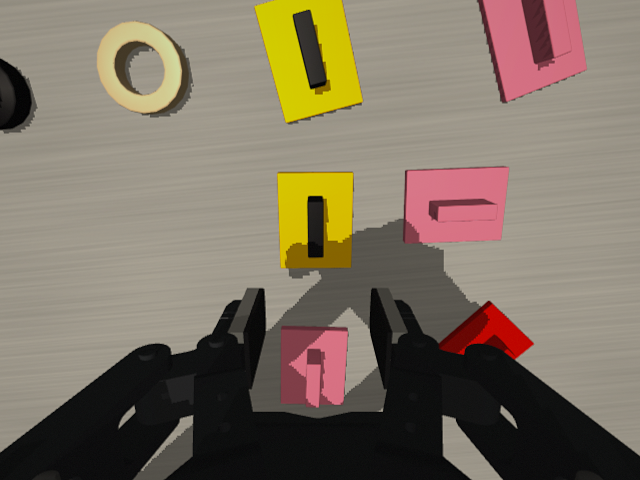

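View pics/k2.png

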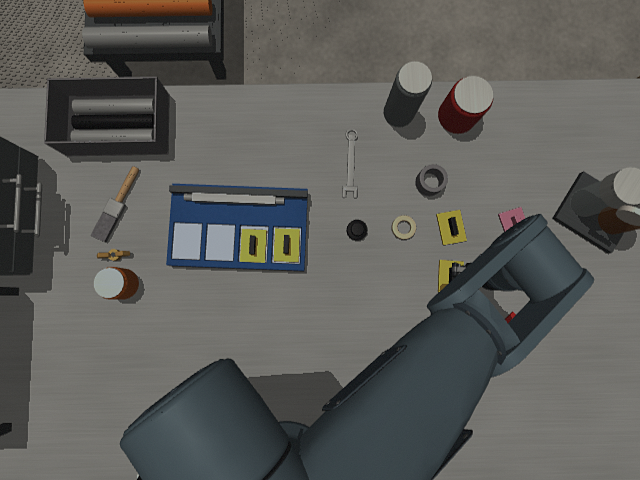

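Call:
drive_tool([
  [55, 0, 0.5, 0, 0, 0, 45],
  [95, 0, 0.5, 0, 0, 0, 45],
  [123, 0, 0.5, 0, 0, 0, 45],
  [136, 0, 0.5, 0, 0, 0, 45],
  [136, 0, 0.5, 0, 0, 0, 45],
])

```text
time: 19.9
tool_pos: [0.4467, -0.4096, 0.0137]
ee_rot: [-0.521, -0.476, 0.522, -0.479]
force: [-0.2, -0.6, -0.1]
gripper_width: 0.0448
```

```bash
python3 -c "
from h import *
shot('wrist','k3')
go([.4457,-.411,.0135],np.pi/2-.09)"
```

```text
tcp [ 0.4472 -0.4105  0.0148] jawyaw -1.66 q6 0.72 F [0.7 0.1 0.2] w 0.0449 t 19.95
shift [ 1.3 -1.4  0.6] rot [ 0.001  0.006 -0.004]
```

View pics/k3.png

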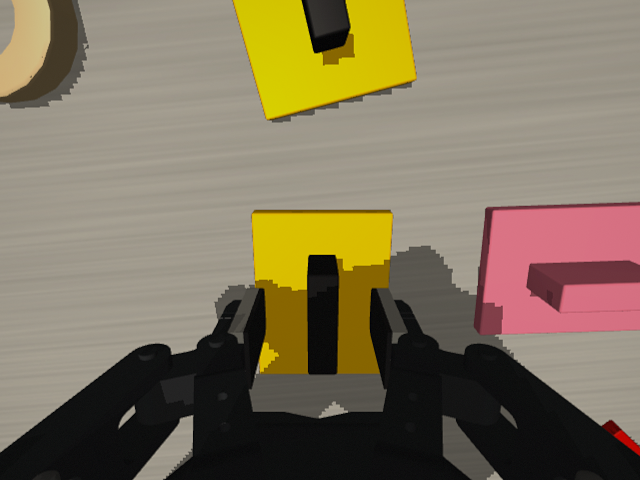

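The fingers are aligned on plate 3's rib. Closing.

Call:
drive_tool([
  [0, -1, 0, 0, 0, 0, 5],
  [0, -1, 0, 0, 0, 0, 5],
  [0, -1, 0, 0, 0, 0, 5],
  [0, -1, 0, 0, 0, 0, 5],
], newtons=70)

```text
time: 20.45
tool_pos: [0.4469, -0.4114, 0.0165]
ee_rot: [-0.521, -0.474, 0.523, -0.481]
force: [-1.2, 1.2, 6.6]
gripper_width: 0.0099
```

Call:
drive_tool([
  [-50, 0, 0, 0, 0, 0, 5],
  [-105, 0, 0, 0, 0, 0, 5],
  [-105, 16, -60, 0, 0, 0, 5],
  [-105, 32, -120, 0, 0, 0, 5],
  [-105, 48, -180, 0, 0, 0, 5],
])

```text
time: 21.08
tool_pos: [0.5105, -0.234, 0.1208]
ee_rot: [-0.521, -0.473, 0.523, -0.481]
force: [0.7, 0.0, -1.1]
gripper_width: 0.01
```

```bash
python3 -c "
from h import *
shot('wrist','k4')
go(pw(-.04,.04)+[.12],np.pi/2+Q[2])"
```

```text
tcp [ 0.512  -0.2262  0.1202] jawyaw -1.657 q6 1.03 F [ 0.5  6.3 -2.5] w 0.0105 t 21.12
shift [  -1.1   -7.5 -378.2] rot [-0.029  0.003 -0.006]
```

View pics/k4.png

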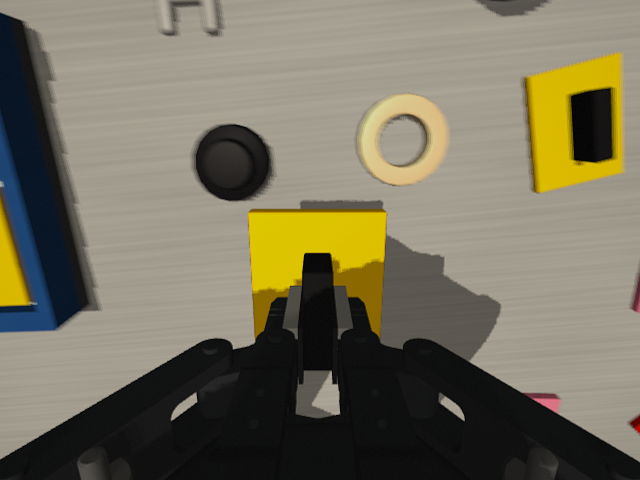

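Plate 3 is held level. Carrying it to pocket 3.

Call:
drive_tool([
  [-1, -7, -378, 0, 0, 0, 5],
  [-1, -7, -378, 0, 0, 0, 5],
  [-1, -7, -378, 0, 0, 0, 5],
  [-1, -7, -378, -0.029, 0, 0, 5],
  [-1, -7, -378, -0.029, 0, 0, 5],
])

```text
time: 21.75
tool_pos: [0.5321, 0.078, 0.1204]
ee_rot: [0.515, 0.483, -0.513, 0.488]
force: [1.8, 0.1, -2.1]
gripper_width: 0.01
```

```bash
python3 -c "
from h import *
go(pw(-.04,.04)+[.12],np.pi/2+Q[2])"
```

```text
tcp [0.5321 0.078  0.1204] jawyaw -1.628 q6 1.56 F [ 1.8  0.1 -2.1] w 0.01 t 21.75
shift [  0.2   0.6 -73.4] rot [ 0.     0.003 -0.006]
```

Call:
drive_tool([
  [0, 0.6, -50, 0, 0, 0, 5],
  [0, 0.6, -73, 0, 0, 0, 5],
  [20, 0.6, -73, 0, 0, 0, 5],
  [35, 0.6, -73, 0, 0, 0, 5],
  [35, 0.6, -73, 0, 0, 0, 5],
])

```text
time: 22.38
tool_pos: [0.5358, 0.1501, 0.0836]
ee_rot: [-0.514, -0.484, 0.514, -0.487]
force: [-0.1, 0.3, -2.1]
gripper_width: 0.0103
```

```bash
python3 -c "
from h import *
shot('wrist','k5');held(0.008)
go(pw(-.04,.04)+[.056],np.pi/2+Q[2])"
```

```text
held: far edge y 39.3 mm -> centre tool y -0.7; yaw -0.000; z range -30.0..29.2
tcp [0.5373 0.1502 0.0853] jawyaw -1.628 q6 1.69 F [ 0.3 -0.6 -1.2] w 0.0103 t 22.48
shift [29.3 -0.6 -1.1] rot [-0.001  0.003 -0.006]
```

View pics/k5.png

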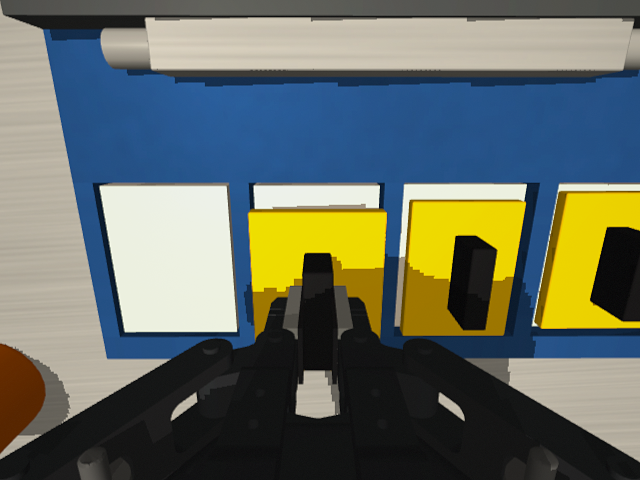

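Call:
drive_tool([
  [10, 0, 0, 0, 0, 0, 5],
  [20, 0, 0, 0, 0, 0, 5],
  [26, 0, 0, 0, 0, 0, 5],
  [29, 0, 0, 0, 0, 0, 5],
])

```text
time: 22.98
tool_pos: [0.537, 0.15, 0.0556]
ee_rot: [0.515, 0.483, -0.514, 0.488]
force: [0.5, 0.2, -0.7]
gripper_width: 0.0103
```

```bash
python3 -c "
from h import *
shot('wrist','k6')
go(pw(-.04,.04)+[.048],np.pi/2+Q[2])"
```

```text
tcp [0.537  0.15   0.0554] jawyaw -1.628 q6 1.69 F [-0.3 -0.1 -1.6] w 0.0102 t 23.02
shift [ 7.4 -0.2 -1.2] rot [-0.001  0.004 -0.005]
```

View pics/k6.png

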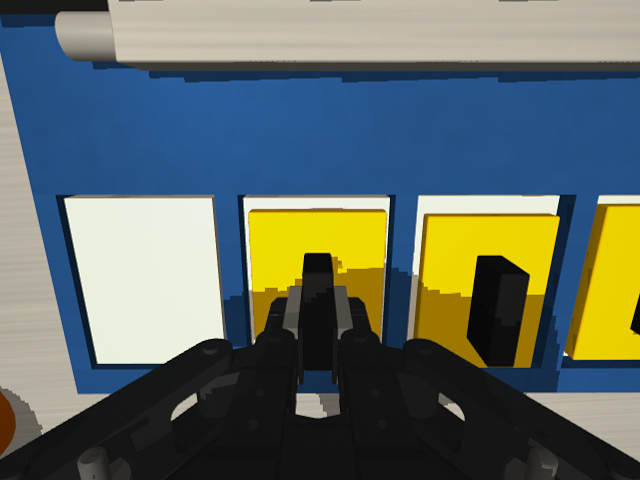

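Call:
drive_tool([
  [3, 1, 0, 0, 0, 0, 5],
  [6, 1, 0, 0, 0, 0, 5],
  [8, 1, 0, 0, 0, 0, 5],
  [10, 1, 0, 0, 0, 0, 5],
  [11, 1, 0, 0, 0, 0, 5],
])

```text
time: 23.65
tool_pos: [0.5384, 0.1501, 0.0483]
ee_rot: [0.514, 0.483, -0.514, 0.488]
force: [-17.5, -1.3, 38.4]
gripper_width: 0.0101
```

Call:
drive_tool([
  [-3, 0, 0, 0, 0, 0, 40],
  [-3, 0, 0, 0, 0, 0, 40],
  [-3, 0, 0, 0, 0, 0, 40],
  [-20, 0, 0, 0, 0, 0, 40],
  [-75, 0, 0, 0, 0, 0, 40],
])

```text
time: 24.28
tool_pos: [0.5354, 0.1501, 0.1215]
ee_rot: [-0.512, -0.485, 0.516, -0.486]
force: [-0.1, -0.5, -0.2]
gripper_width: 0.0401
```

```bash
python3 -c "
from h import *
im,c=shot('wrist','k7')
go([.54,-.35,.2],np.pi/2)"
```

```text
tcp [0.5414 0.1509 0.1315] jawyaw -1.627 q6 1.69 F [5.4 1.9 6. ] w 0.0402 t 24.32
shift [-66.6  27.8 500.3] rot [-0.057  0.003 -0.012]
```

View pics/k7.png

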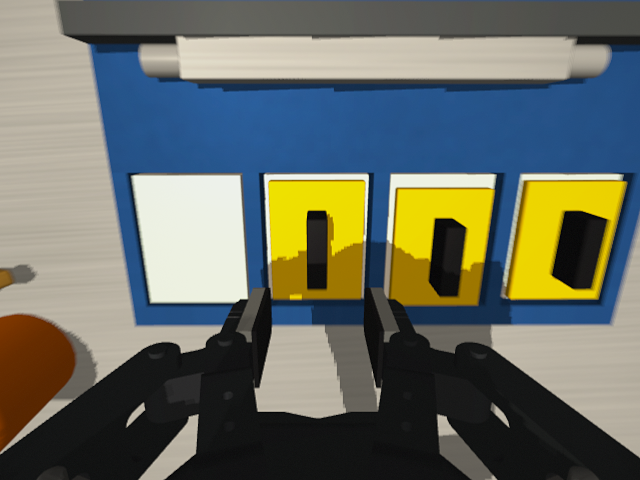

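```bash
python3 -c "
from h import *
im=cv2.imread('pics/k7.png')[150:340,250:640]; cv2.imwrite('pics/k8.png',cv2.resize(im,None,fx=2,fy=2,interpolation=cv2.INTER_CUBIC))
im,c=shot('wrist')
print(*plates(im,c,z=.04),sep='\n')
print([np.round(pw(-.04,y),4) for y in(-.12,-.04,.04,.12)])
im,c=shot('scene','k9'); x=im[230:310,300:480,::-1]; cv2.imwrite('pics/k9.png',cv2.resize(x,None,fx=4,fy=4,interpolation=cv2.INTER_CUBIC))
"
```

```text
(528.2, 72.0, 79.4, 61.1, np.float64(-0.057), '')
(528.0, -7.4, 80.2, 63.4, np.float64(-0.054), '')
(537.6, 150.6, 79.9, 59.7, np.float64(-0.056), '')
[array([ 0.5278, -0.0085]), array([0.5324, 0.0713]), array([0.5369, 0.1512]), array([0.5415, 0.2311])]
```

View pics/k8.png

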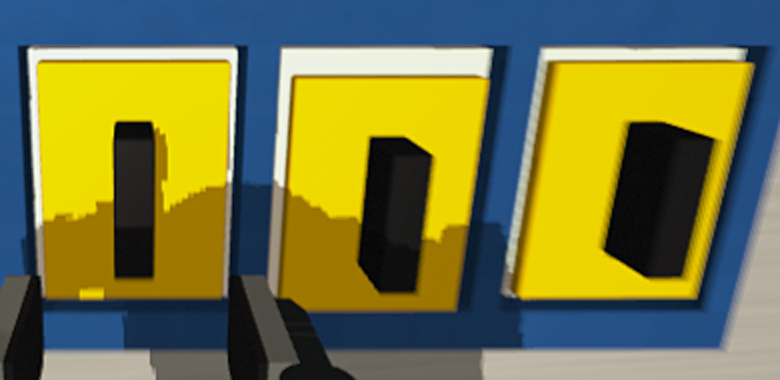

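View pics/k9.png

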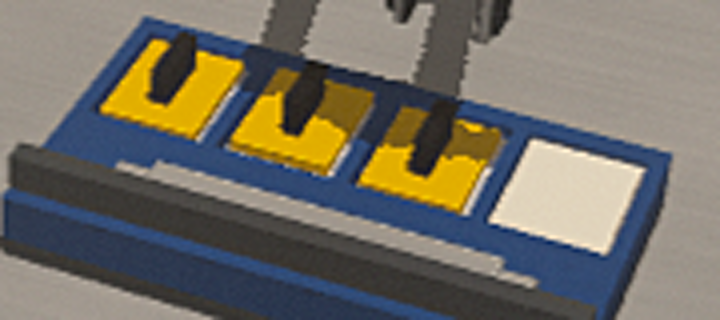

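Plate 2 has slid about 4 mm towards −x in its pocket. It probably took the announced knock, but it still reads as deck height and level, and I'll re-press it at the end. Next is plate 4.

```bash
python3 -c "
from h import *
go([.568,-.42,.16],np.pi/2+.162)"
```

```text
tcp [0.541  0.1507 0.1276] jawyaw -1.628 q6 1.69 F [-0.6 -0.2  0.2] w 0.0402 t 24.43
shift [-29.9  59.8 568.3] rot [-0.219  0.004 -0.012]
```

Call:
drive_tool([
  [-30, 60, 568, 0, 0, 0, 45],
  [-30, 60, 568, 0, 0, 0, 45],
  [-30, 60, 568, 0, 0, 0, 45],
  [-30, 60, 568, -0.05, 0, 0, 45],
  [-30, 60, 568, -0.1, 0, 0, 45],
])

```text
time: 25.05
tool_pos: [0.5539, -0.1628, 0.143]
ee_rot: [0.491, 0.507, -0.487, 0.515]
force: [1.4, 0.8, 0.6]
gripper_width: 0.045
```

```bash
python3 -c "
from h import *
go([.568,-.42,.16],np.pi/2+.162)"
```

```text
tcp [ 0.5539 -0.1628  0.143 ] jawyaw -1.526 q6 1.03 F [1.4 0.8 0.6] w 0.045 t 25.05
shift [-16.    2.8 257.7] rot [-0.117  0.004 -0.011]
```

Call:
drive_tool([
  [-16, 3, 258, 0, 0, -0.01, 45],
  [-16, 3, 258, 0, 0, -0.01, 45],
  [-16, 3, 258, -0.06, 0, -0.01, 45],
  [-16, 3, 258, -0.117, 0, -0.01, 45],
  [-16, 3, 258, -0.117, 0, -0.01, 45],
])

```text
time: 25.68
tool_pos: [0.5669, -0.4246, 0.1592]
ee_rot: [0.458, 0.536, -0.46, 0.539]
force: [0.2, 0.3, 0.8]
gripper_width: 0.0448
```

```bash
python3 -c "
from h import *
shot('wrist'); im,c=shot('wrist','l1')
print(*plates(im,c),sep='\n')
im,c=shot('top','l2')
print(*plates(im,c,150),sep='\n')
go([.568,-.42,.0135],np.pi/2+.162)"
```

```text
(568.2, -418.7, 79.6, 59.7, np.float64(0.162), '')
(532.1, -10.3, 80.3, 60.9, np.float64(-0.053), '')
(532.2, 72.6, 80.3, 60.6, np.float64(-0.056), '')
(541.7, 153.6, 80.3, 61.2, np.float64(-0.042), '')
(594.8, -401.5, 60.1, 31.8, np.float64(-0.75), '')
tcp [ 0.5677 -0.4195  0.1589] jawyaw -1.41 q6 0.61 F [-0.2  0.4  0.3] w 0.0449 t 25.82
shift [145.4   0.2   0.2] rot [-0.001  0.002  0.   ]
```

View pics/l1.png

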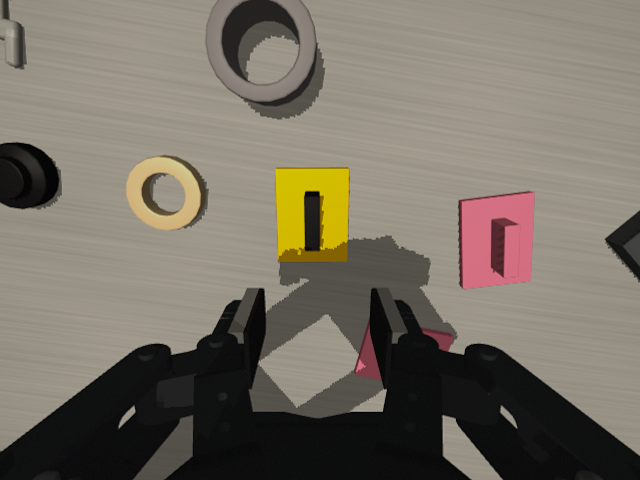

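Call:
drive_tool([
  [60, 0, 0, 0, 0, 0, 45],
  [105, 0, 0, 0, 0, 0, 45],
  [132, 0, 0, 0, 0, 0, 45],
  [145, 0, 0, 0, 0, 0, 45],
  [145, 0, 0, 0, 0, 0, 45],
])

```text
time: 26.45
tool_pos: [0.5678, -0.4181, 0.0134]
ee_rot: [0.457, 0.539, -0.458, 0.539]
force: [0.1, 0.1, 1.0]
gripper_width: 0.0452
```

```bash
python3 -c "
from h import *
shot('wrist','l3')
go([.568,-.419,.0135],np.pi/2+.162)"
```

```text
tcp [ 0.5684 -0.4192  0.0148] jawyaw -1.409 q6 0.61 F [ 0.6 -0.4  0.7] w 0.0452 t 26.5
shift [ 1.3 -0.4 -0.2] rot [-0.     0.003 -0.   ]
```

View pics/l3.png

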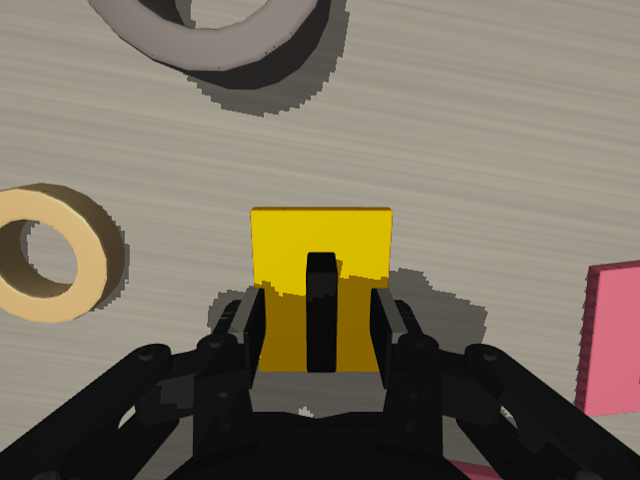

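Aligned on plate 4's rib. Closing, then lifting.

Call:
drive_tool([
  [0, 0, 0, 0, 0, 0, 5],
  [0, 0, 0, 0, 0, 0, 5],
  [0, 0, 0, 0, 0, 0, 5],
  [0, 0, 0, 0, 0, 0, 5],
], newtons=70)

```text
time: 27.0
tool_pos: [0.5694, -0.4201, 0.0169]
ee_rot: [0.457, 0.537, -0.459, 0.541]
force: [0.2, 1.2, 7.0]
gripper_width: 0.01
```

Call:
drive_tool([
  [-50, 0, 0, 0, 0, 0, 5],
  [-105, 0, 0, 0, 0, 0, 5],
  [-105, 0, 0, 0, 0, 0, 5],
])

```text
time: 27.38
tool_pos: [0.572, -0.4226, 0.129]
ee_rot: [0.457, 0.533, -0.459, 0.545]
force: [0.5, 0.0, -1.1]
gripper_width: 0.0101
```

```bash
python3 -c "
from h import *
shot('wrist','l4');held(0.008)
go(pw(-.04,.12)+[.12],np.pi/2+Q[2])"
```

```text
held: far edge y 40.8 mm -> centre tool y 0.8; yaw 0.001; z range -29.3..31.2
tcp [ 0.5691 -0.4197  0.1225] jawyaw -1.409 q6 0.61 F [-1.3  0.1 -2.5] w 0.0103 t 27.48
shift [  -1.1   77.4 -646.8] rot [ 0.219  0.006 -0.004]
```

View pics/l4.png

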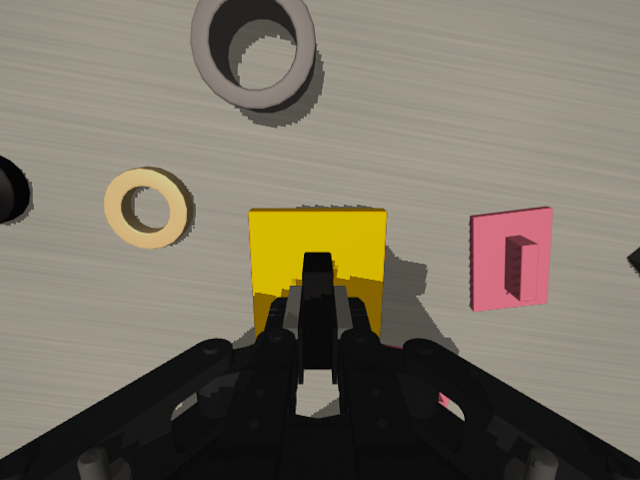

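Plate 4 is held. Carrying it.

Call:
drive_tool([
  [-1, 77, -647, 0, 0, 0, 5],
  [-1, 77, -647, 0, 0, 0, 5],
  [-1, 77, -647, 0.05, 0, 0, 5],
  [-1, 77, -647, 0.1, 0, 0, 5],
  [-1, 77, -647, 0.15, 0, 0, 5],
])

```text
time: 28.1
tool_pos: [0.5536, -0.1049, 0.1185]
ee_rot: [0.497, 0.501, -0.499, 0.503]
force: [1.0, 1.1, -1.9]
gripper_width: 0.01
```

```bash
python3 -c "
from h import *
go(pw(-.04,.12)+[.12],np.pi/2+Q[2])"
```

```text
tcp [ 0.5536 -0.1049  0.1185] jawyaw -1.561 q6 1.17 F [ 1.   1.1 -1.9] w 0.01 t 28.1
shift [  -2.7   -9.  -336. ] rot [ 0.066  0.004 -0.   ]
```

Call:
drive_tool([
  [-3, -9, -336, 0.066, 0, 0, 5],
  [-3, -9, -336, 0.066, 0, 0, 5],
  [-3, -9, -336, 0.066, 0, 0, 5],
  [-3, -9, -336, 0.066, 0, 0, 5],
  [-3, -9, -336, 0.066, 0, 0, 5],
])

```text
time: 28.72
tool_pos: [0.5406, 0.2065, 0.118]
ee_rot: [-0.512, -0.485, 0.516, -0.486]
force: [0.5, -0.1, -1.7]
gripper_width: 0.0103
```

```bash
python3 -c "
from h import *
go(pw(-.04,.12)+[.12],np.pi/2+Q[2])"
```

```text
tcp [0.5406 0.2065 0.118 ] jawyaw -1.628 q6 1.79 F [ 0.5 -0.1 -1.7] w 0.0103 t 28.73
shift [ -2.1  -0.5 -24.6] rot [0.    0.005 0.004]
```

Call:
drive_tool([
  [0, -0.5, -24, 0, 0, 0, 5],
  [0, -0.5, -24, 0, 0, 0, 5],
  [20, -0.5, -24, 0, 0, 0, 5],
  [33, -0.5, -24, 0, 0, 0, 5],
  [33, -0.5, -24, 0, 0, 0, 5],
])

```text
time: 29.35
tool_pos: [0.5398, 0.2288, 0.0824]
ee_rot: [-0.511, -0.486, 0.518, -0.484]
force: [-0.2, -0.0, -1.7]
gripper_width: 0.0101
```

```bash
python3 -c "
from h import *
shot('wrist','l5');held(0.009)
go(pw(-.04,.12)+[.056],np.pi/2+Q[2])"
```

```text
held: far edge y 39.6 mm -> centre tool y -0.4; yaw -0.005; z range -29.7..29.6
tcp [0.5413 0.2295 0.0845] jawyaw -1.629 q6 1.83 F [ 0.1 -0.2 -1.3] w 0.01 t 29.45
shift [28.5  0.2 -1.7] rot [-0.001  0.005  0.004]
```

View pics/l5.png

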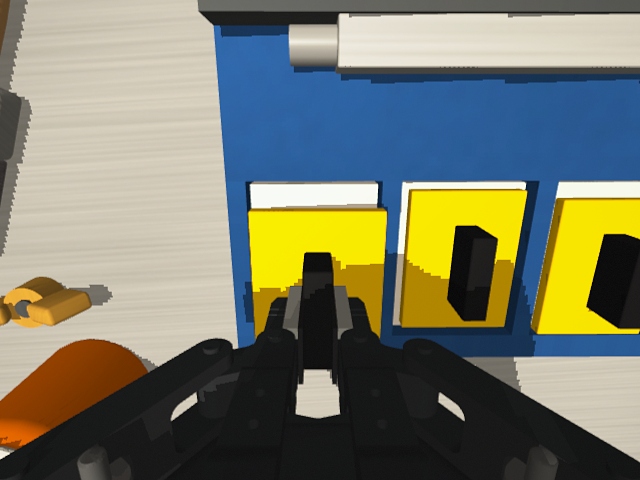

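Call:
drive_tool([
  [10, 1, -0.5, 0, 0, 0, 5],
  [20, 1, -0.5, 0, 0, 0, 5],
  [25, 1, -0.5, 0, 0, 0, 5],
  [28, 1, -0.5, 0, 0, 0, 5],
])

```text
time: 29.95
tool_pos: [0.542, 0.2298, 0.056]
ee_rot: [-0.512, -0.485, 0.517, -0.485]
force: [-0.4, -0.6, -1.0]
gripper_width: 0.01
```

```bash
python3 -c "
from h import *
shot('wrist','l6')
go(pw(-.04,.12)+[.048],np.pi/2+Q[2])"
```

```text
tcp [0.5419 0.2298 0.0558] jawyaw -1.629 q6 1.83 F [-0.1  0.1 -1.7] w 0.0102 t 30.0
shift [ 7.8 -0.4 -1.3] rot [-0.001  0.005  0.005]
```

View pics/l6.png

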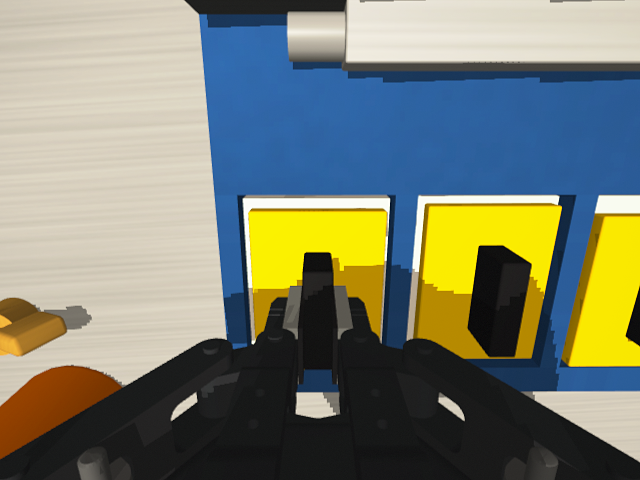

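Centred. Pressing.

Call:
drive_tool([
  [3, 1, 0, 0, 0, 0, 5],
  [6, 1, 0, 0, 0, 0, 5],
  [8, 1, 0, 0, 0, 0, 5],
  [10, 1, 0, 0, 0, 0, 5],
  [11, 1, 0, 0, 0, 0, 5],
])

```text
time: 30.62
tool_pos: [0.5429, 0.23, 0.0486]
ee_rot: [-0.511, -0.486, 0.517, -0.485]
force: [-16.3, -3.8, 34.0]
gripper_width: 0.0099
```

Call:
drive_tool([
  [-3, 0, 0, 0, 0, 0, 40],
  [-3, 0, 0, 0, 0, 0, 40],
  [-3, 0, 0, 0, 0, 0, 40],
  [-20, 0, 0, 0, 0, 0, 40],
  [-75, 0, 0, 0, 0, 0, 40],
])

```text
time: 31.25
tool_pos: [0.5407, 0.2297, 0.1216]
ee_rot: [-0.509, -0.487, 0.519, -0.484]
force: [0.5, -0.7, 0.8]
gripper_width: 0.0401
```

```bash
python3 -c "
from h import *
shot('wrist'); im,c=shot('wrist','l7')
print(*plates(im,c,z=.04),sep='\n')
print([np.round(pw(-.04,y),4) for y in(-.12,-.04,.04,.12)])
go(pw(-.04,.04)+[.15],np.pi/2+Q[2])"
```

```text
(528.5, 73.2, 79.9, 63.3, np.float64(-0.057), '')
(527.9, 22.9, 83.2, 22.2, np.float64(0.196), 'cut')
(537.6, 151.5, 79.7, 61.1, np.float64(-0.057), '')
(542.4, 230.5, 80.3, 59.7, np.float64(-0.056), '')
[array([ 0.5278, -0.0085]), array([0.5324, 0.0713]), array([0.5369, 0.1512]), array([0.5415, 0.2311])]
tcp [0.5479 0.2314 0.1309] jawyaw -1.628 q6 1.83 F [ 0.1 -0.7  1. ] w 0.0398 t 31.35
shift [-19.   -6.2  80.8] rot [-0.     0.002 -0.006]
```

View pics/l7.png

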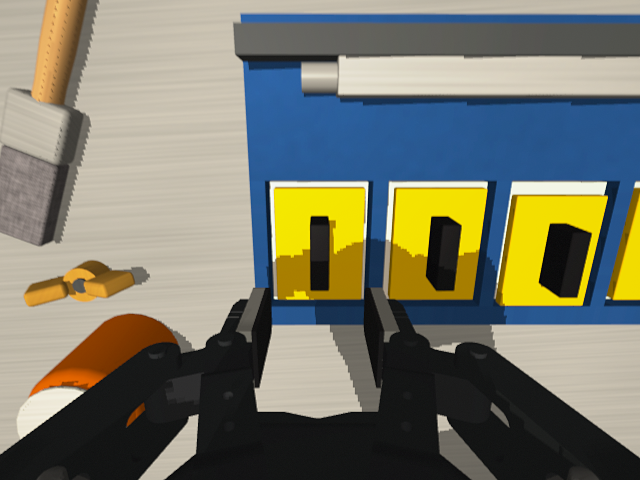

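Plate 4 is seated. Now a check view of the whole pallet.

Call:
drive_tool([
  [-60, -10, 60, 0, 0, 0, 0],
  [-120, -20, 120, 0, 0, 0, 0],
  [-150, -40, 122, 0, 0, 0, 0],
  [-150, -50, 122, 0, 0, 0, 0],
  [-150, -50, 122, 0, 0, 0, 0],
])

```text
time: 31.98
tool_pos: [0.4906, 0.1124, 0.2833]
ee_rot: [0.516, 0.482, -0.512, 0.488]
force: [-0.4, -0.6, 0.1]
gripper_width: -0.0
```

```bash
python3 -c "
from h import *
shot('wrist'); im,c=shot('wrist','m1')
print(*plates(im,c,z=.04),sep='\n')
print([np.round(pw(-.04,y),4) for y in(-.12,-.04,.04,.12)])
x=im[:,:,::-1][90:260,130:560]; cv2.imwrite('pics/m2.png',cv2.resize(x,None,fx=1.8,fy=1.8,interpolation=cv2.INTER_CUBIC))
go(pw(-.042,-.04)+[.10],np.pi/2+Q[2])"
```

```text
(527.1, 71.6, 79.0, 59.6, np.float64(-0.057), '')
(527.7, -8.4, 78.5, 61.0, np.float64(-0.054), '')
(536.8, 150.6, 78.4, 59.5, np.float64(-0.057), '')
(541.3, 230.0, 78.3, 60.9, np.float64(-0.057), '')
[array([ 0.5278, -0.0085]), array([0.5324, 0.0713]), array([0.5369, 0.1512]), array([0.5415, 0.2311])]
tcp [0.4902 0.1131 0.2807] jawyaw -1.628 q6 1.62 F [ 0.   0.1 -0.1] w -0.0003 t 32.08
shift [181.1  41.4  38.8] rot [-0.     0.002 -0.006]
```

View pics/m1.png

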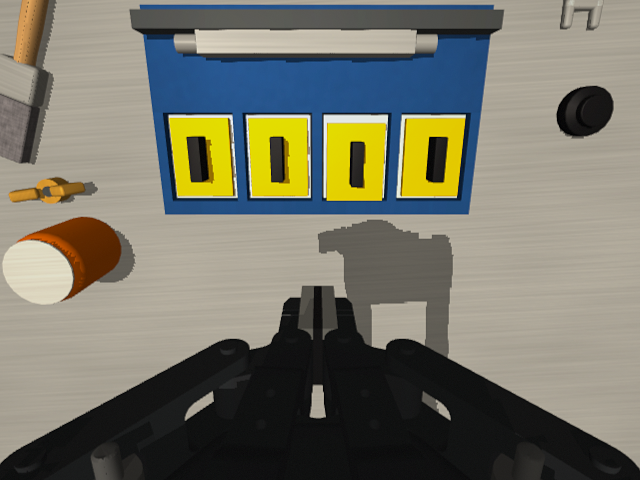

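View pics/m2.png

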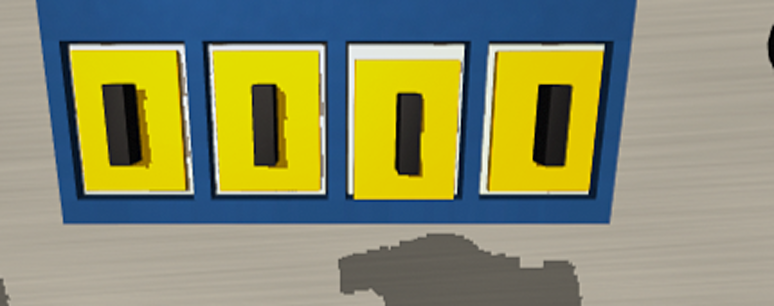

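All four plates and the axle look right, but plate 2's near edge (m2 px ~(405,199)) sits at the pocket wall, perhaps on the lip. I'll go close, re-grip and re-centre it.

```bash
python3 -c "
from h import *
go([.5275,.0716,.10],np.pi/2+Q[2])"
```

```text
tcp [0.4902 0.1131 0.2807] jawyaw -1.628 q6 1.62 F [ 0.   0.1 -0.1] w -0.0003 t 32.08
shift [181.   38.5  38.8] rot [-0.     0.002 -0.006]
```

Call:
drive_tool([
  [60, 20, 20, 0, 0, 0, 40],
  [120, 38, 38, 0, 0, 0, 40],
  [160, 38, 38, 0, 0, 0, 40],
  [180, 38, 38, 0, 0, 0, 40],
  [180, 38, 38, 0, 0, 0, 40],
])

```text
time: 32.7
tool_pos: [0.5248, 0.073, 0.0976]
ee_rot: [-0.513, -0.485, 0.515, -0.486]
force: [0.8, 0.7, 1.0]
gripper_width: 0.0401
```

```bash
python3 -c "
from h import *
shot('wrist'); im,c=shot('wrist','n1')
print(*plates(im,c,z=.04),sep='\n')
go([.5275,.0716,.048],np.pi/2+Q[2])"
```

```text
(527.7, 71.2, 80.0, 59.7, np.float64(-0.056), '')
(527.9, -8.5, 79.7, 61.4, np.float64(-0.055), '')
(537.1, 150.0, 80.1, 61.2, np.float64(-0.056), '')
(541.5, 228.6, 80.0, 64.0, np.float64(-0.056), 'cut')
tcp [0.5272 0.0729 0.1008] jawyaw -1.627 q6 1.54 F [0.7 0.1 0.1] w 0.04 t 32.8
shift [52.8  0.1  1.1] rot [ 0.     0.002 -0.005]
```

View pics/n1.png

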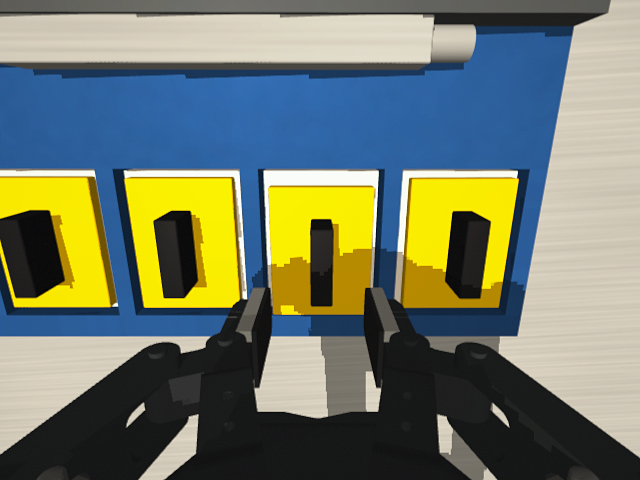

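Call:
drive_tool([
  [20, 0, 1, 0, 0, 0, 40],
  [38, 0, 1, 0, 0, 0, 40],
  [48, 0, 1, 0, 0, 0, 40],
  [52, 0, 1, 0, 0, 0, 40],
  [52, 0, 1, 0, 0, 0, 40],
])

```text
time: 33.42
tool_pos: [0.5275, 0.0717, 0.0489]
ee_rot: [0.515, 0.484, -0.513, 0.488]
force: [0.8, -0.2, 0.3]
gripper_width: 0.0403
```

```bash
python3 -c "
from h import *
im,c=shot('wrist','n2')
go(pw(-.04,-.04)+[.056],np.pi/2+Q[2])"
```

```text
tcp [0.5277 0.0717 0.0492] jawyaw -1.627 q6 1.54 F [-0.2  0.1  0.3] w 0.0401 t 33.48
shift [-6.8  4.7  0.1] rot [ 0.     0.002 -0.006]
```

View pics/n2.png

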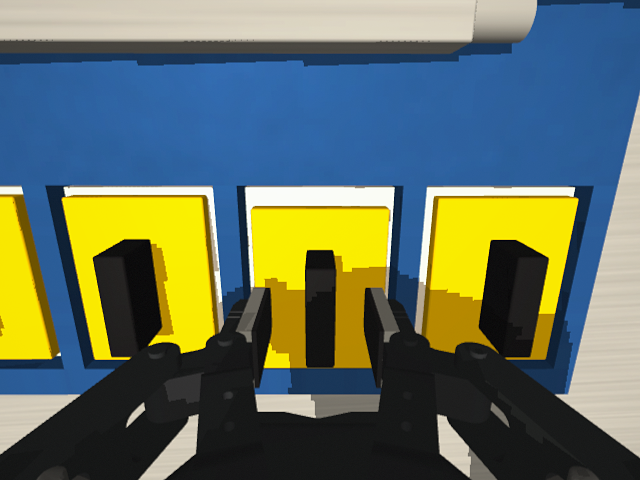

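Call:
drive_tool([
  [0, 0, 0, 0, 0, 0, 5],
  [0, 0, 0, 0, 0, 0, 5],
  [0, 0, 0, 0, 0, 0, 5],
  [-3, 2, 0, 0, 0, 0, 5],
  [-3, 4.5, 0, 0, 0, 0, 5],
], newtons=60)

```text
time: 34.1
tool_pos: [0.5321, 0.0715, 0.052]
ee_rot: [0.515, 0.484, -0.513, 0.488]
force: [0.4, -0.8, -1.7]
gripper_width: 0.0103
```

```bash
python3 -c "
from h import *
im,c=shot('wrist','n3')
go(pw(-.04,-.04)+[.05],np.pi/2+Q[2])"
```

```text
tcp [0.5325 0.0714 0.0521] jawyaw -1.627 q6 1.54 F [ 1.1 -0.6 -1.7] w 0.0105 t 34.15
shift [ 2.1 -0.1  0.1] rot [ 0.     0.002 -0.006]
```

View pics/n3.png

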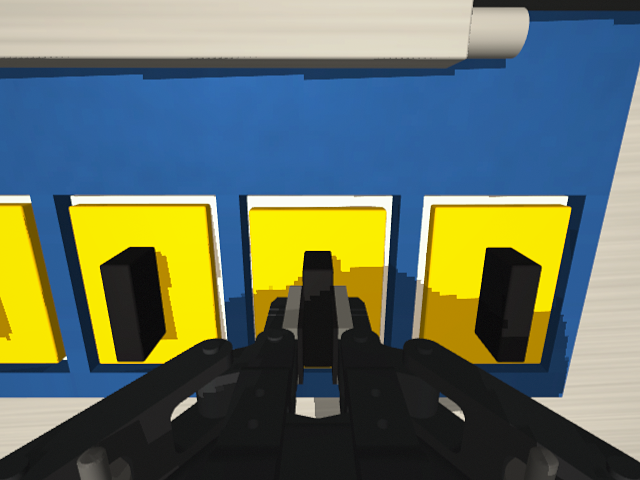

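Call:
drive_tool([
  [2, 0, 0, 0, 0, 0, 5],
  [4, 0, 0, 0, 0, 0, 5],
  [5, 0, 0, 0, 0, 0, 5],
  [6, 0, 0, 0, 0, 0, 5],
])

```text
time: 34.65
tool_pos: [0.5326, 0.0714, 0.0498]
ee_rot: [0.514, 0.484, -0.513, 0.488]
force: [-19.3, -0.2, 42.6]
gripper_width: 0.0102
```

Call:
drive_tool([
  [0, 0, 0, 0, 0, 0, 5],
  [0, 0, 0, 0, 0, 0, 5],
])

```text
time: 34.9
tool_pos: [0.5329, 0.0714, 0.05]
ee_rot: [0.514, 0.484, -0.513, 0.488]
force: [-1.6, 0.3, 6.5]
gripper_width: 0.0105
```

Call:
drive_tool([
  [0, 0, 0, 0, 0, 0, 40],
  [0, 0, 0, 0, 0, 0, 40],
  [0, 0, 0, 0, 0, 0, 40],
  [-20, 0, 0, 0, 0, 0, 40],
  [-60, 0, 0, 0, 0, 0, 40],
])

```text
time: 35.52
tool_pos: [0.5308, 0.0717, 0.1087]
ee_rot: [-0.513, -0.485, 0.514, -0.487]
force: [0.2, 0.1, 0.6]
gripper_width: 0.0399
```

```bash
python3 -c "
from h import *
shot('wrist');im,c=shot('wrist','n4')
print(*plates(im,c,z=.04),sep='\n')
go(pw(-.04,-.04)+[.08],np.pi/2+Q[2])"
```

```text
(528.1, -8.5, 79.9, 61.2, np.float64(-0.055), '')
(532.5, 71.8, 79.8, 59.7, np.float64(-0.056), '')
(537.2, 150.0, 80.4, 61.1, np.float64(-0.055), '')
(541.9, 228.7, 79.6, 63.7, np.float64(-0.056), '')
tcp [0.5357 0.0714 0.1141] jawyaw -1.627 q6 1.54 F [ 0.5 -0.4  0.5] w 0.04 t 35.62
shift [34.1 -3.8  0.2] rot [ 0.001  0.003 -0.013]
```

View pics/n4.png

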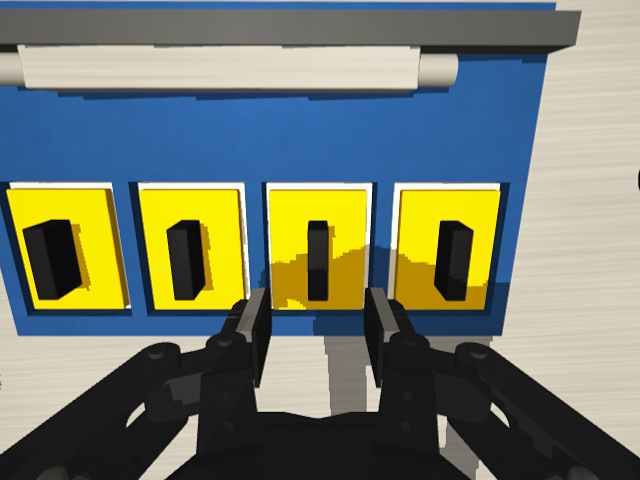

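All plates are within 0.5 mm of their pocket centres. As a height check I'll press the rib tops with shut fingers (a flush rib top is at z = 0.064).

Call:
drive_tool([
  [0, -4, 0, 0, 0, 0, 0],
  [0, -4, 0, 0, 0, 0, 0],
  [25, -4, 0, 0, 0, 0, 0],
  [40, -4, 0, 0, 0, 0, 0],
  [45, -4, 0, 0, 0, 0, 0],
])

```text
time: 36.25
tool_pos: [0.531, 0.0716, 0.0672]
ee_rot: [0.515, 0.483, -0.512, 0.489]
force: [0.2, -0.1, 0.5]
gripper_width: 0.0001
```

Call:
drive_tool([
  [3, 0, 0, 0, 0, 0, 0],
  [5, 0, 0, 0, 0, 0, 0],
  [6, 0, 0, 0, 0, 0, 0],
])

```text
time: 36.62
tool_pos: [0.5313, 0.0716, 0.0638]
ee_rot: [0.515, 0.483, -0.512, 0.489]
force: [-11.3, -0.1, 26.4]
gripper_width: -0.0001
```

Call:
drive_tool([
  [-3, 0, 0, 0, 0, 0, 0],
  [-20, 0, 0, 0, 0, 0, 0],
  [-20, 1, 50, 0, 0, 0, 0],
  [-20, 1, 80, 0, 0, 0, 0],
  [-20, 1, 80, 0, 0, 0, 0],
])

```text
time: 37.25
tool_pos: [0.5284, -0.0102, 0.0853]
ee_rot: [0.516, 0.481, -0.513, 0.489]
force: [0.9, 0.3, -0.8]
gripper_width: -0.0001
```

Call:
drive_tool([
  [10, 0, 0, 0, 0, 0, 0],
  [18, 0, 0, 0, 0, 0, 0],
  [21, 0, 0, 0, 0, 0, 0],
  [24, 0, 0, 0, 0, 0, 0],
  [25, 0, 0, 0, 0, 0, 0],
])

```text
time: 37.88
tool_pos: [0.5281, -0.0093, 0.0636]
ee_rot: [0.515, 0.483, -0.513, 0.489]
force: [-21.4, 3.2, 45.1]
gripper_width: 0.0
```

Call:
drive_tool([
  [-3, 0, 0, 0, 0, 0, 0],
  [-20, 0, 0, 0, 0, 0, 0],
  [-20, 0, -60, 0, 0, 0, 0],
  [-20, 0, -120, 0, 0, 0, 0],
  [-20, 0, -160, 0, 0, 0, 0],
])

```text
time: 38.5
tool_pos: [0.537, 0.153, 0.0836]
ee_rot: [0.515, 0.483, -0.512, 0.489]
force: [0.1, -0.5, -0.4]
gripper_width: 0.0
```

```bash
python3 -c "
from h import *
go(pw(-.04,.04)+[.064],np.pi/2+Q[2])"
```

```text
tcp [0.537  0.153  0.0836] jawyaw -1.626 q6 1.7 F [ 0.1 -0.5 -0.4] w 0.0 t 38.5
shift [19.6 -0.1  1.7] rot [ 0.002  0.003 -0.009]
```

Call:
drive_tool([
  [8, 0, 1.5, 0, 0, 0, 0],
  [16, 0, 1.5, 0, 0, 0, 0],
  [20, 0, 1.5, 0, 0, 0, 0],
  [22, 0, 1.5, 0, 0, 0, 0],
  [23, 0, 1.5, 0, 0, 0, 0],
])

```text
time: 39.12
tool_pos: [0.5368, 0.1505, 0.0638]
ee_rot: [0.515, 0.483, -0.513, 0.488]
force: [-16.7, 0.6, 37.7]
gripper_width: 0.0004
```

Call:
drive_tool([
  [-3, 0, 0, 0, 0, 0, 0],
  [-20, 0, 0, 0, 0, 0, 0],
  [-20, 0, -60, 0, 0, 0, 0],
  [-20, 0, -80, 0, 0, 0, 0],
  [-20, 0, -80, 0, 0, 0, 0],
])

```text
time: 39.75
tool_pos: [0.5411, 0.2312, 0.0836]
ee_rot: [0.514, 0.484, -0.513, 0.489]
force: [0.3, -1.1, 0.4]
gripper_width: 0.0
```

```bash
python3 -c "
from h import *
go(pw(-.04,.12)+[.064],np.pi/2+Q[2])"
```

```text
tcp [0.5411 0.2312 0.0836] jawyaw -1.625 q6 1.83 F [ 0.3 -1.1  0.4] w 0.0 t 39.75
shift [19.6  0.3  0. ] rot [ 0.002  0.004 -0.007]
```

Call:
drive_tool([
  [8, 0, 0, 0, 0, 0, 0],
  [16, 0, 0, 0, 0, 0, 0],
  [20, 0, 0, 0, 0, 0, 0],
  [22, 0, 0, 0, 0, 0, 0],
  [23, 0, 0, 0, 0, 0, 0],
])

```text
time: 40.38
tool_pos: [0.5408, 0.2301, 0.0638]
ee_rot: [-0.513, -0.484, 0.514, -0.489]
force: [-16.4, -5.4, 36.0]
gripper_width: -0.0003
```

Call:
drive_tool([
  [-3, 0, 0, 0, 0, 0, 0],
  [-50, 0, 0, 0, 0, 0, 0],
  [-110, -10, 40, 0, 0, 0, 0],
  [-170, -30, 90, 0, 0, 0, 0],
  [-220, -50, 120, 0, 0, 0, 0],
])

```text
time: 41.0
tool_pos: [0.4916, 0.1264, 0.2633]
ee_rot: [-0.513, -0.484, 0.514, -0.488]
force: [1.1, 0.0, 0.9]
gripper_width: -0.0
```

Call:
drive_tool([
  [0, 0, 0, 0, 0, 0, 0],
  [0, 0, 0, 0, 0, 0, 0],
])

```text
time: 41.25
tool_pos: [0.4915, 0.126, 0.2628]
ee_rot: [-0.513, -0.483, 0.515, -0.488]
force: [0.2, 0.4, 0.1]
gripper_width: 0.0001
```

```bash
python3 -c "
from h import *
im,c=shot('wrist','p1')
print(*plates(im,c,z=.04),sep='\n')
print([np.round(pw(-.04,y),4) for y in(-.12,-.04,.04,.12)])
shot('top','p2')
im,_=shot('scene'); x=im[220:330,290:480,::-1]; cv2.imwrite('pics/p3.png',cv2.resize(x,None,fx=4,fy=4,interpolation=cv2.INTER_CUBIC))
print(telemetry.read_state()['force'])"
```

```text
(527.4, -8.2, 78.8, 61.3, np.float64(-0.053), '')
(531.9, 72.3, 78.6, 59.7, np.float64(-0.055), '')
(536.4, 150.8, 78.5, 59.2, np.float64(-0.054), '')
(541.3, 230.1, 79.3, 60.7, np.float64(-0.056), '')
[array([ 0.5278, -0.0085]), array([0.5324, 0.0713]), array([0.5369, 0.1512]), array([0.5415, 0.2311])]
[ 0.75256283  0.04041534 -0.36495788]
```

View pics/p1.png

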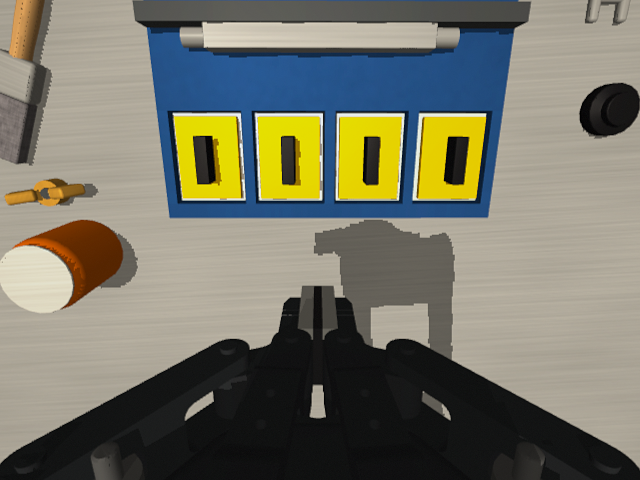

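View pics/p2.png

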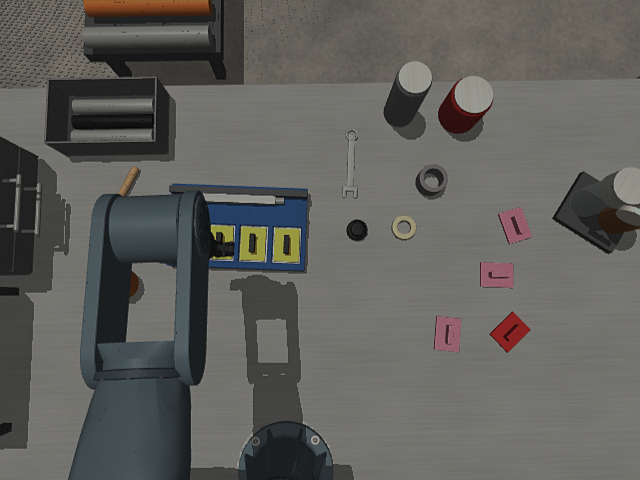

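View pics/p3.png

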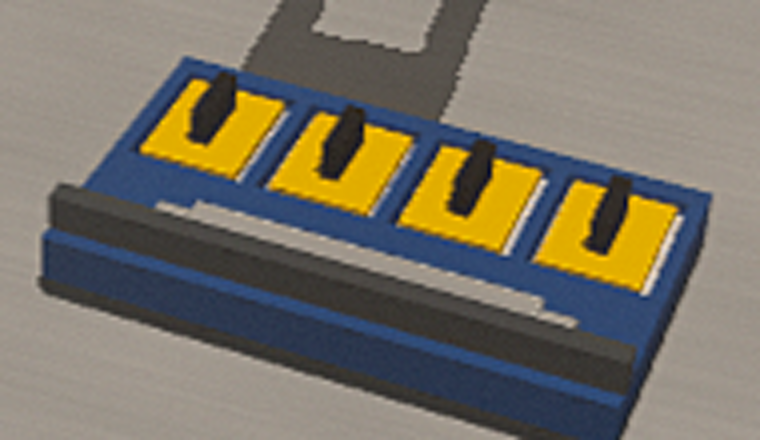

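Top and scene views show everything in place and the bystanders undisturbed. One numeric check of the axle before handing in.

Run:
```python
from h import *
im,c=shot('wrist','q1')
x=im[0:80,150:500,::-1]; cv2.imwrite('pics/q2.png',cv2.resize(x,None,fx=2.2,fy=4,interpolation=cv2.INTER_CUBIC))
g=im.astype(int).sum(2)
co,s=np.cos(Q[2]),np.sin(Q[2])
for u in (215,260,320,380,425):
    col=g[10:70,u]; d=np.diff(col); a=10+d[:20].argmax()+.5; b=10+d.argmin()+.5
    r=[]
    for v,z in ((a,.062),(a,.06),(b,.06),(b,.04)):
        P=back(c,[[u,v]],z)[0,:2]-Q[:2]; r.append(round(1000*(co*P[0]+s*P[1]),1))
    print(u,a,b,r)
```

```text
215 19.5 44.5 [np.float64(73.7), np.float64(74.2), np.float64(55.3), np.float64(59.2)]
260 19.5 45.5 [np.float64(73.8), np.float64(74.3), np.float64(54.7), np.float64(58.5)]
320 19.5 45.5 [np.float64(74.0), np.float64(74.5), np.float64(54.9), np.float64(58.7)]
380 20.5 45.5 [np.float64(73.5), np.float64(74.0), np.float64(55.1), np.float64(58.9)]
425 19.5 45.5 [np.float64(74.4), np.float64(74.9), np.float64(55.2), np.float64(59.1)]
```

View pics/q2.png

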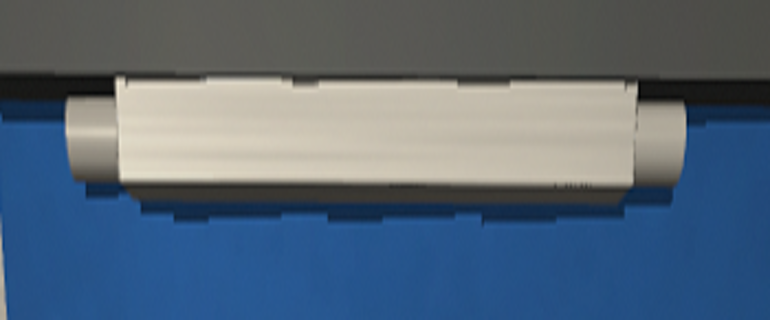

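The axle's top face runs from pallet x ≈ 55 to 74.5 mm along its whole length, so it is flush with the rail. Handing in.

```bash
python3 -c "
from plant import finish_job
print(finish_job())"
```

```text
the job is handed in; nothing more can be done
None
```

The pallet is ready and the job is handed in: the axle lies against the rail, and all four yellow plates are pressed flush, one in each pocket. It took about 41 s of the 210 s allowed. `finish_job()` reports no verdict, so the results below are my own last checks.

- **Axle:** I pushed it square against the rail with both open fingers. In the last wrist image its top face runs from pallet x ≈ 55 to 74.5 mm along the whole length, so it touches the rail.
- **Plates:** Their centres are within about 1 mm of the pocket centres and their yaw matches the pallet's. I then pressed each rib top with shut fingers. All four stopped firmly at 63.6–63.8 mm under 26–45 N, where a flush rib top is at 64 mm.
- **Other things:** In the last views the pink and red look-alikes and the bystanders I could see were where they started. The arm hid the tin in the final top view, but the last wrist view shows it, and the arm never went near it. The gripper ended clear of everything, reading no force.

- **Plate 2 moved:** After I first pressed it, plate 2 slid about 4.5 mm to the near wall of its pocket. That was either the announced knock or side force as I released it. I gripped it again, centred it and re-pressed it.
- **Axle height:** My early two-view estimate of the axle's top put it 6–11 mm too low (49–54 mm against 60 mm). I used the stated 60 mm, which the axle's measured length agreed with.

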